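Load the firing tray

TASK

Load the firing tray for the furnace: stand the three hollow crucibles upright inside the ring holders that match their sizes (largest in the largest ring, and so on) and lay the hollow boat flat, open side up, inside the oblong frame, everything resting on the tray floor. Set each down gently, do not drop it: the ceramic is brittle. Leave the two solid pieces of the same outside shape, the round prop and the oblong block, where they are.

Things in the scene. Friction and masses are not known exactly. Their poses are not given: they have to be found in the camera images.
- crucible_large_mid (a point): Centre (half-way up, on the axis) of the large crucible: a white ceramic cup open at the top, outer diameter 60 mm, 60 mm tall, wall 4 mm, about 130 g. Loose, stands upright on the table at the start; z is its axis, mouth up.
- crucible_medium_mid (a point): Centre (half-way up, on the axis) of the medium crucible: a white ceramic cup open at the top, outer diameter 46 mm, 50 mm tall, wall 4 mm, about 70 g. Loose, stands upright on the table at the start; z is its axis, mouth up.
- crucible_small_mid (a point): Centre (half-way up, on the axis) of the small crucible: a white ceramic cup open at the top, outer diameter 34 mm, 40 mm tall, wall 4 mm, about 30 g. Loose, stands upright on the table at the start; z is its axis, mouth up.
- boat_mid (a point): Centre (half-way up) of the boat: a white ceramic open-topped trough with a rectangular outline, 80 mm long (its x) by 34 mm wide (its y) by 28 mm tall, wall 4 mm, about 70 g. Loose, lies flat, open side up (z up).
- prop_mid (a point): Centre (half-way up) of the round prop, a look-alike to leave alone: a solid white ceramic cylinder with a closed flat top, diameter 46 mm, 50 mm tall, 280 g, upright (z up).
- block_mid (a point): Centre (half-way up) of the oblong block, a look-alike to leave alone: a solid white ceramic bar with a closed flat top, 80 mm (its x) by 34 mm (its y) by 28 mm tall, 250 g (z up).
- ring_large: Holder for the large crucible: the widest of three low pale rings fixed on the tan firing tray; inner diameter 78 mm, wall 5 mm, 8 mm tall. Origin: ring centre at tray floor level (8 mm above the table), where the crucible stands; z up. Its place among the tray's four varies. The holders stand 2 by 2, 106 mm apart along their x, 100 mm along y; all share the tray's yaw.
- ring_medium: Holder for the medium crucible: the middle-sized of three low pale rings fixed on the tan firing tray; inner diameter 64 mm, wall 5 mm, 8 mm tall. Origin: ring centre at tray floor level (8 mm above the table), where the crucible stands; z up. Its place among the tray's four varies. 
- ring_small: Holder for the small crucible: the narrowest of three low pale rings fixed on the tan firing tray; inner diameter 52 mm, wall 5 mm, 8 mm tall. Origin: ring centre at tray floor level (8 mm above the table), where the crucible stands; z up. Its place among the tray's four varies. 
- frame_boat: Holder for the boat: a low pale rectangular frame fixed on the tan firing tray, inside 98 mm (its x) by 52 mm (its y), wall 5 mm, 8 mm tall. Origin: centre of the frame at the level of the tray floor (8 mm above the table); x along its length, z up. The fixed tray is 240 (x) by 220 mm, its rim 16 mm above the table.
Not all that is in view belongs to the job. Leave any blue look-alike of the part that bears boat_mid alone.

How it is judged:
At the end, for the whole second after the job is handed in: Each crucible upright (0.08 rad) in its own ring on the tray floor (height within 4 mm), within 12 mm of the ring's centre; the boat flat, open side up, within 15 mm of the oblong frame's centre; all four at rest; prop and block within 20 mm of where they started (horizontal distance between crucible_large_mid and ring_large below 0.012 m and z of crucible_large_mid in the frame of ring_large between 0.026 and 0.034 m and angle between each of crucible_large_mid, crucible_medium_mid, crucible_small_mid, boat_mid's own z axis and vertical below 0.08 rad and linear speed of each of crucible_large, crucible_medium, crucible_small, boat below 0.02 m/s and horizontal distance between crucible_medium_mid and ring_medium below 0.012 m and z of crucible_medium_mid in the frame of ring_medium between 0.021 and 0.029 m and horizontal distance between crucible_small_mid and ring_small below 0.012 m and z of crucible_small_mid in the frame of ring_small between 0.016 and 0.024 m and horizontal distance between boat_mid and frame_boat below 0.015 m and z of boat_mid in the frame of frame_boat between 0.01 and 0.018 m and distance of each of prop_mid, block_mid from where it was at the start of the episode below 0.02 m); the robot touches nothing.
It fails at once if a crucible or the boat is dropped: it comes down onto its holder faster than 0.5 m/s ((horizontal distance between crucible_large_mid and ring_large below 0.05 m and z of crucible_large_mid in the frame of ring_large below 0.04 m and linear speed of crucible_large above 0.5 m/s) or (horizontal distance between crucible_medium_mid and ring_medium below 0.05 m and z of crucible_medium_mid in the frame of ring_medium below 0.035 m and linear speed of crucible_medium above 0.5 m/s) or (horizontal distance between crucible_small_mid and ring_small below 0.05 m and z of crucible_small_mid in the frame of ring_small below 0.03 m and linear speed of crucible_small above 0.5 m/s) or (horizontal distance between boat_mid and frame_boat below 0.05 m and z of boat_mid in the frame of frame_boat below 0.024 m and linear speed of boat above 0.5 m/s)).
It fails at once if the solid prop or the solid block is moved more than 20 mm (distance of any of prop_mid, block_mid from where it was at the start of the episode above 0.02 m).
It also fails if it takes over 118 s, if anything falls off the work surface, if the arm or the gripper's body presses on something with over 40 N, if the wrist force passes 120 N, or if a joint passes its speed limit or range.

ROBOT

A 6-joint arm with a two-finger parallel gripper is mounted at the origin on the work surface. World frame = base frame: x ahead of the robot, y to its left, z up, the work surface at z = 0. Lengths are in m, angles in rad, forces in N, time in s.
With the tool pointing down it reaches from about 0.35 to 0.775 m from the base axis. Payload 7.3 kg.
Tool frame: the origin (TCP) lies at the very end of the fingers, on their centre line; the grasp point (between the pads) lies 19 mm behind it; x points along the fingers, y is the direction in which the jaws open and shut, and the axes are right-handed (so a half turn about x gives the same grasp; the last joint's range is limited). The gripper opens to 92 mm and grips with 3 to 60 N. Pads are 19 mm wide; open, the fingers measure 130 mm over their backs; the gripper's body (75 mm by 190 mm) begins 47 mm behind the grasp point.
Start: joints at [-1.373, 0.342, 1.524, -0, 1.275, -0.146], TCP at [0.177, -0.494, 0.227] pointing down, gripper open.
Joint ranges: [-2.53, 2.53], [-0.77, 2.02], [0.04, 2.7], [-1, 4.14], [0.28, 2.66], [-3.11, 3.11]. Speed limits (rad/s): [2.57, 2.57, 3.14, 3.14, 3.14, 3.14].

INTERFACE

Orientations are given as [roll, pitch, yaw] about the fixed x, y, z axes, in that order (R = Rz(yaw) Ry(pitch) Rx(roll)).
In Python, from cell import robot gives the robot as it stands.
- The arm moves only by the tool play_rows, never from a script. Its argument "moves" is a list that holds one entry, the list of rows, each a list of 5 numbers: the shift along the tool's x, y, z in m, then the turn about the tool's x in degrees, then the opening, from -1 (shut) to 1 (fully open), so that 0 is half open. A call has exactly 10 rows; each row shifts and turns the pose as measured when the row begins, along the tool's axes as they then stand; what a row does not reach is not made up. A row lasts 1/10 s, in which the tool goes at most 50 mm and 8.59 degrees, less where a joint would pass 70% of its speed; a pose out of reach is approached as far as the arm can. A call with a gripper value outside its range is refused whole. The fingers move at their own pace and stop on an object; "grip_force" is the grip in N (left out, the last holds). Time passes only in rows, so rows that do not move let the fingers close, or fill a call up. It gives the time, the measured TCP pose, the force and the opening at its end, in the units of the state.
- robot.observe(): the state, without advancing time (a new reading comes with each control period).
- robot.read_camera(name): name is "scene" or "top" or "wrist"; returns the picture (480x640x3 uint8, red, green, blue); there is no depth.
- robot.get_calibration(name): a dict with "mtx" (3x3 intrinsics, pixels), "view" (4x4, takes a point from world to camera coordinates). Camera axes: x right, y up, looking along -z (the intrinsics and any distortion apply to the point x, -y, -z); pixel columns grow to the right and rows downward; lengths in m; the calibration is good to about 2 mm. A picture is of the moment at which its call begins: read the wrist's pose just before it. get_calibration takes no time and is no camera call; for the wrist camera it gives the pose at the moment of the call.
- robot.hand_in(): hands the job in, once; it reports no verdict.
Trained networks look in the newest picture that a camera, given by its name, has taken for a name from the list of things; names that differ only in an ending like _2 or _b are one class to them, and where a whole thing is asked for, a point or a joint stands for the part that bears it (a point fixed in the world has none). Each returns a list of dicts, best first, with "score" (0 to 1); they miss things now and then, are a little off and sometimes report something else, mostly with a low value. They report only what shows in the picture. A call takes as long as a camera call. They do not tell look-alikes from the thing itself.
- robot.spot_in(camera, label): "point" ([column, row] in pixels, amid what is visible of it).
The state is a dict: "time": time; "qpos": joint angles; "qvel": joint speeds; "joint_efforts": joint torques, N m; "tool_pos": TCP position; "tool_rot": TCP orientation; "contact_force": force on the tool from outside, world axes, zero at the start; "torque": the same for the moment, N m; "opening": finger opening in m.
Only numpy, scipy, OpenCV 4.12 (cv2) and the standard library are available. Lean on these libraries where they do the work, as an engineer would, in place of code of your own. Each camera call takes 0.05 s, during which the arm holds its last target.

## Working session

There is one attempt and no reset: what is moved stays moved. The work goes in short steps, Python scripts to look and compute and a tool call to move; the robot and the scene stay as the last step left them, time stands still between calls to the robot, and variables do not carry over. Pictures are saved under pics/ and viewed, and the job is handed in when it is done.

Besides the shell and the picture viewer there is one more tool, called after "Call:" as name([rows], argument=value, ...), one row to a line, values as JSON. play_rows: Moves the arm, as the interface text tells. Its arguments: {"type":"object","properties":{"moves":{"type":"array"},"grip_force":{"type":"number"}},"required":["moves"]}

```bash
mkdir -p pics; ls
python3 - <<'E'
from cell import robot
import cv2
s=robot.observe();print(s)
for c in ["scene","top","wrist"]:
    im=robot.read_camera(c);cv2.imwrite(f"pics/{c}0.png",im[:,:,::-1])
    print(c,robot.get_calibration(c))
E
```

```text
pics
{'time': 0.0, 'qpos': array([-1.37297353e+00,  3.42734103e-01,  1.52501776e+00, -3.75926693e-06,
        1.27539412e+00, -1.46033934e-01]), 'qvel': array([-0.00016317,  0.00048561, -0.00026204, -0.00049989, -0.00153575,
        0.00095916]), 'joint_efforts': array([-9.75876719e-04, -4.31244242e+01, -2.44223642e+01,  7.18094129e-02,
        5.58630866e-02, -1.15667140e-04]), 'tool_pos': array([ 0.17691061, -0.49386319,  0.2260388 ]), 'tool_rot': array([-1.71451606,  1.56924299,  1.77093442]), 'contact_force': array([ 0.13389516, -0.65972764,  0.16876124]), 'torque': array([-0.02373172, -0.02646223,  0.00722502]), 'opening': 0.09162817072402055}
scene {'mtx': array([[506.80490312,   0.        , 312.92610751],
       [  0.        , 506.80490312, 242.42299971],
       [  0.        ,   0.        ,   1.        ]]), 'view': array([[ 0.32270733,  0.94641073,  0.01291192, -0.13533582],
       [-0.69360509,  0.2271793 ,  0.68359458,  0.3078051 ],
       [ 0.64402792, -0.22955675,  0.72974772, -1.33457325],
       [ 0.        ,  0.        ,  0.        ,  1.        ]])}
top {'mtx': array([[
[... 219 characters left out ...]
    [ 0.99852406,  0.00993328,  0.05339514, -0.50402526],
       [-0.05348763,  0.00929095,  0.99852529, -0.95506056],
       [ 0.        ,  0.        ,  0.        ,  1.        ]])}
wrist {'mtx': array([[396.1189693 ,   0.        , 309.24109205],
       [  0.        , 396.1189693 , 232.81485295],
       [  0.        ,   0.        ,   1.        ]]), 'view': array([[ 3.36876234e-01, -9.41548768e-01, -5.66289913e-04,
        -5.24401277e-01],
       [ 9.07521088e-01,  3.24861602e-01, -2.66214978e-01,
         3.37408154e-02],
       [ 2.50838351e-01,  8.91675791e-02,  9.63913515e-01,
        -3.89663806e-01],
       [ 0.00000000e+00,  0.00000000e+00,  0.00000000e+00,
         1.00000000e+00]])}
```

View pics/top0.png

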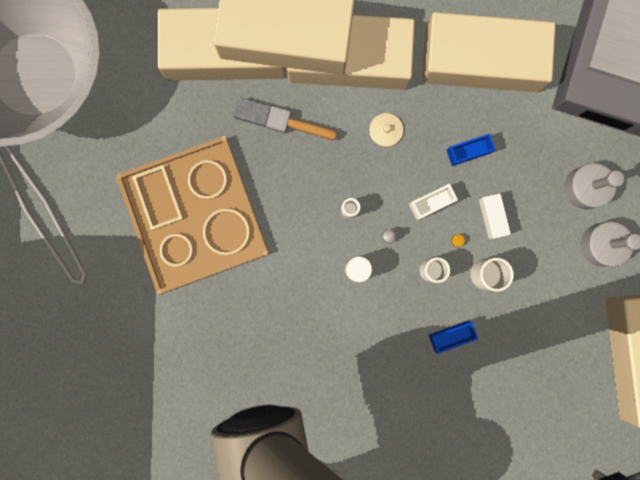

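View pics/scene0.png

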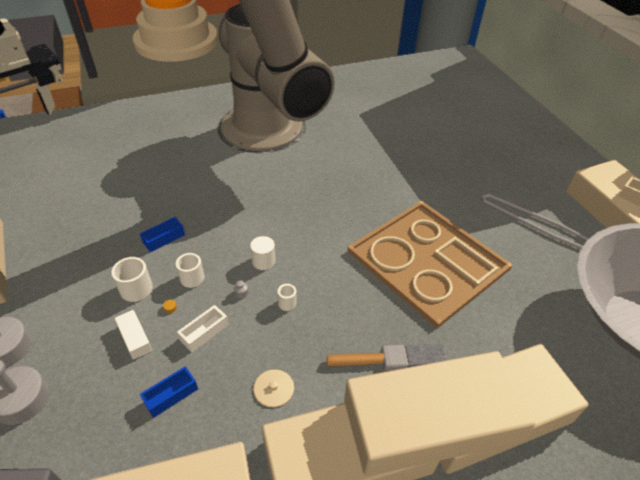

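View pics/wrist0.png

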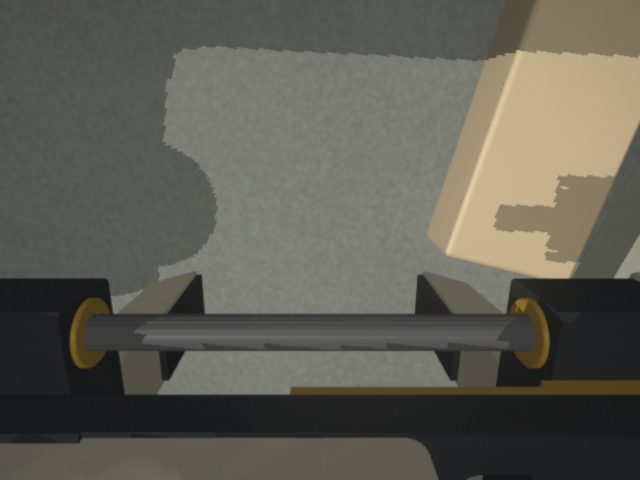

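```bash
cat > h.py <<'E'
import numpy as np,cv2
from scipy.spatial.transform import Rotation as R
def ray(cal,uv,z):
    K=cal["mtx"];V=cal["view"]
    d=np.array([(uv[0]-K[0,2])/K[0,0],-(uv[1]-K[1,2])/K[1,1],-1.])
    Rw=V[:3,:3].T;c=-Rw@V[:3,3];d=Rw@d
    return c+d*(z-c[2])/d[2]
def proj(cal,P):
    P=np.atleast_2d(P);c=P@cal["view"][:3,:3].T+cal["view"][:3,3]
    K=cal["mtx"];return np.c_[K[0,2]+K[0,0]*c[:,0]/-c[:,2],K[1,2]-K[1,1]*c[:,1]/-c[:,2]]
def circ(x,y,z,r):
    t=np.linspace(0,2*np.pi,60);return np.c_[x+r*np.cos(t),y+r*np.sin(t),0*t+z]
def rect(x,y,z,l,w,a):
    p=np.array([[l,w],[-l,w],[-l,-w],[l,-w],[l,w]])/2;c,s=np.cos(a),np.sin(a)
    p=p@np.array([[c,s],[-s,c]]);return np.c_[p+[x,y],np.full(5,z)]
E
python3 - <<'E'
from cell import robot
from h import *
im=robot.read_camera("top")
for n in "crucible_large_mid crucible_medium_mid crucible_small_mid boat_mid prop_mid block_mid ring_large ring_medium ring_small frame_boat".split():
    print(n,[(np.round(d["point"],1).tolist(),round(d["score"],2)) for d in robot.spot_in("top",n)][:4])
cv2.imwrite("pics/topA.png",cv2.resize(im[120:300,330:530,::-1],None,fx=4,fy=4,interpolation=cv2.INTER_CUBIC)[:600])
cv2.imwrite("pics/topB.png",cv2.resize(im[130:300,110:280,::-1],None,fx=3.5,fy=3.5,interpolation=cv2.INTER_CUBIC)[:600])
np.save("top0.npy",im)
E
```

```text
crucible_large_mid [([494.0, 275.5], 0.75)]
crucible_medium_mid [([436.4, 267.7], 0.6)]
crucible_small_mid [([350.7, 207.5], 0.77)]
boat_mid [([432.6, 201.3], 0.83), ([452.1, 335.0], 0.78), ([468.8, 151.6], 0.63)]
prop_mid [([359.0, 268.2], 0.87)]
block_mid [([490.7, 220.9], 0.64), ([434.5, 266.8], 0.61)]
ring_large [([215.3, 211.0], 0.92), ([350.2, 206.3], 0.66), ([433.1, 267.7], 0.55), ([174.0, 238.6], 0.31)]
ring_medium [([200.8, 194.0], 0.9)]
ring_small [([166.4, 244.7], 0.6)]
frame_boat [([166.5, 190.7], 0.78), ([490.3, 274.5], 0.63), ([349.8, 208.6], 0.57)]
```

View pics/topA.png

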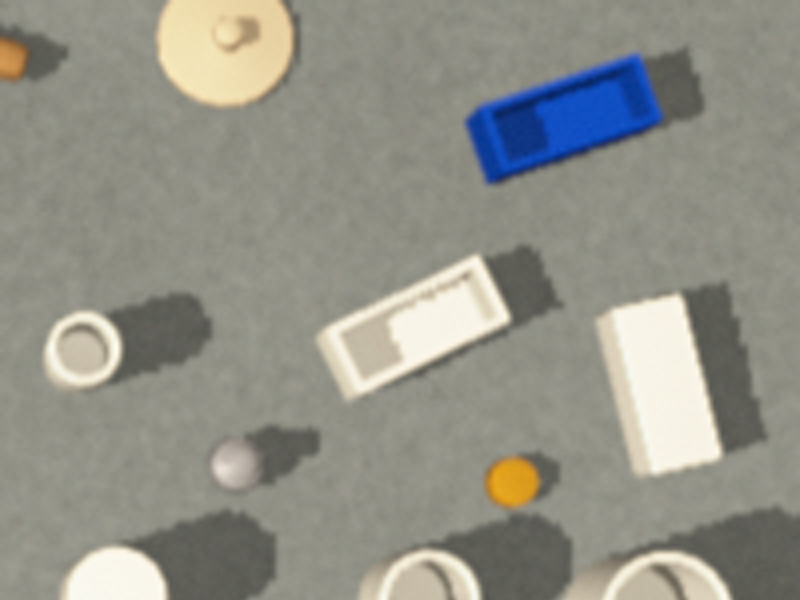

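View pics/topB.png

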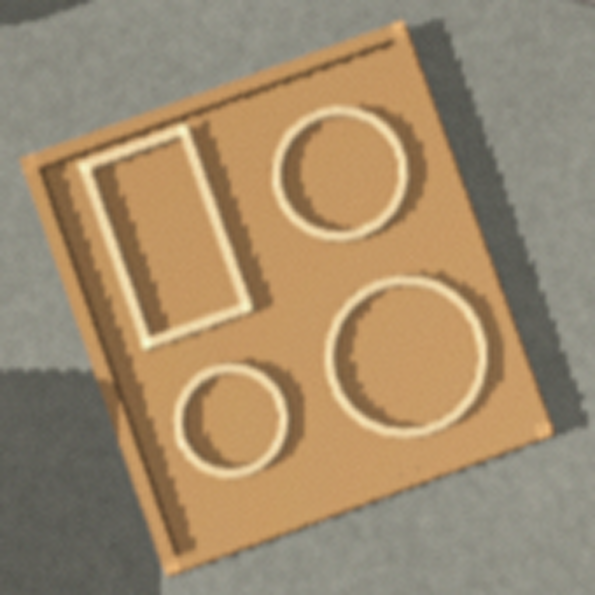

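```bash
cat > loc.py <<'E'
from cell import robot
from h import *
from scipy.optimize import minimize
cal=robot.get_calibration("top");im=np.load("top0.npy")
hsv=cv2.cvtColor(im,cv2.COLOR_RGB2HSV)
S=8
def soft(polyworld,x0,y0,w,h):
    p=proj(cal,polyworld)
    hl=cv2.convexHull(p.astype(np.float32))[:,0]
    m=np.zeros((h*S,w*S),np.uint8)
    cv2.fillPoly(m,[np.round((hl-[x0-.5,y0-.5])*S).astype(np.int32)],255)
    return cv2.resize(m,(w,h),interpolation=cv2.INTER_AREA)/255.
def cyl(p,r,h): return np.r_[circ(p[0],p[1],0,r),circ(p[0],p[1],h,r)]
def box(p,h): return np.r_[rect(p[0],p[1],0,.08,.034,p[2]),rect(p[0],p[1],h,.08,.034,p[2])]
bgm=np.median(im[150:290,300:540].reshape(-1,3),0);print(bgm)
objs=dict(large=(494,275.5,.03,.06),medium=(436,268,.023,.05),small=(350.7,207.5,.017,.04),prop=(359,269,.023,.05),boat=(433,202,0,.028),block=(495,216,0,.028))
a0=dict(boat=-1.1,block=.2)
res={}
for n,(u,v,r,h) in objs.items():
    P=ray(cal,(u,v),h*.7);x0,y0=int(u)-35,int(v)-35
    c=im[y0:y0+70,x0:x0+70].astype(float)
    hh=hsv[y0:y0+70,x0:x0+70]
    # white if red channel notably brighter than table / warm tint
    m=np.clip((c[...,0]-(bgm[0]+12))/45,0,1)
    m=((c[...,0]-c[...,2]>12)|(c[...,0]>bgm[0]+30)).astype(np.uint8)
    m[(hh[...,1]>120)]=0
    m=cv2.morphologyEx(m,cv2.MORPH_CLOSE,np.ones((3,3),np.uint8))
    k,lab=cv2.connectedComponents(m);
    l=lab[30:41,30:41];l=np.bincount(l[l>0].ravel()).argmax();m=(lab==l).astype(np.uint8)
    ct,_=cv2.findContours(m,cv2.RETR_EXTERNAL,cv2.CHAIN_APPROX_NONE);cv2.drawContours(m,ct,-1,1,-1)
    def f(p): 
        q=(P[0]+p[0]/100,P[1]+p[1]/100)
        w=cyl(q,r,h) if r else box((*q,p[2]),h)
        return np.abs(soft(w,x0,y0,70,70)-m).sum()
    best=None
    for a in ([None] if r else np.linspace(0,np.pi,9)[:-1]):
        s0=np.array([[0,0]]+[[1,0],[0,1]],float) if r else np.array([[0,0,a],[1,0,a],[0,1,a],[0,0,a+.3]])
        o=minimize(f,s0[0],method="Nelder-Mead",options=dict(initial_simplex=s0,xatol=.005,fatol=.1))
        if best is None or o.fun<best.fun:best=o
    p=best.x;q=[P[0]+p[0]/100,P[1]+p[1]/100]+list(p[2:]);res[n]=q
    print(n,np.round(q,4),"res",round(best.fun,1),"area",m.sum(),"r",round(np.hypot(q[0],q[1]),3))
g={k:ray(cal,(U/3.5+110-.36,V/3.5+130-.36),.016) for k,(U,V) in dict(L=(406,356),M=(341,173),S=(231,420),F=(166.5,235.7)).items()}
for k in g:print(k,g[k].round(4))
# tray fit: F(-,+?) from known layout
d=(g["F"]-g["S"])+(g["M"]-g["L"]);yaw=np.arctan2(d[1],d[0])
print("yaw",yaw, np.linalg.norm(g["F"]-g["S"]),np.linalg.norm(g["M"]-g["L"]),np.linalg.norm(g["F"]-g["M"]),np.linalg.norm(g["S"]-g["L"]))
c=sum(g.values())/4
ex=np.array([np.cos(yaw),np.sin(yaw),0]);ey=np.array([-ex[1],ex[0],0])
hold=dict(F=c+.053*ex+.05*ey,M=c+.053*ex-.05*ey,S=c-.053*ex+.05*ey,L=c-.053*ex-.05*ey)
for k in hold:print(k,hold[k].round(4),np.round((hold[k]-g[k])*1000,1))
sc=1;big=cv2.resize(im,None,fx=3,fy=3,interpolation=cv2.INTER_CUBIC)
def dr(W,col): cv2.polylines(big,[np.round((proj(cal,W)+.5)*3-.5).astype(int)],False,col,1)
for n,(u,v,r,h) in objs.items():
    for z in (0,h): dr(circ(*res[n],z,r) if r else rect(res[n][0],res[n][1],z,.08,.034,res[n][2]),(255,0,0) if z else (0,255,255))
for k,r in dict(L=.039,M=.032,S=.026).items():
    dr(circ(*hold[k][:2],.016,r),(255,0,0));dr(circ(*hold[k][:2],.016,r+.005),(0,0,255))
for e in (0,.01): dr(rect(*hold["F"][:2],.016,.098+e,.052+e,yaw),(255,0,0) if e==0 else (0,0,255))
cv2.imwrite("pics/ovA.png",big[400:900,980:1600,::-1]);cv2.imwrite("pics/ovB.png",big[390:900,330:840,::-1])
E
python3 loc.py
```

```text
[145. 145. 134.]
large [ 0.4495 -0.3665] res 655.0 area 1848 r 0.58
medium [ 0.4579 -0.262 ] res 359.3 area 1001 r 0.528
small [ 0.573  -0.1033] res 159.8 area 473 r 0.582
prop [ 0.4577 -0.1188] res 1296.4 area 1842 r 0.473
boat [ 0.5877 -0.2619  1.9639] res 998.0 area 1846 r 0.643
block [ 0.5591 -0.3788  3.3835] res 809.6 area 1808 r 0.675
L [0.5262 0.1296 0.016 ]
M [0.6252 0.1666 0.016 ]
S [0.4907 0.2228 0.016 ]
F [0.59   0.2599 0.016 ]
yaw 0.3578364732043667 0.1059810146043333 0.10571098723776035 0.09975693386572722 0.09973165930063033
F [0.5902 0.2601 0.016 ] [0.2 0.2 0. ]
M [0.6252 0.1665 0.016 ] [-0.  -0.1  0. ]
S [0.4909 0.223  0.016 ] [0.1 0.2 0. ]
L [0.5259 0.1293 0.016 ] [-0.3 -0.2  0. ]
```

```bash
python3 -c "
import numpy as np;im=np.load('top0.npy').astype(int)
print(im[266,420:460:2].tolist());print(im[208,340:362:1].tolist())"
sed -i 's/m=((c\[...,0\]-c\[...,2\]>12)|(c\[...,0\]>bgm\[0\]+30))/m=((c[...,0]-c[...,2]>17)|(c[...,0]>bgm[0]+35))/' loc.py; python3 loc.py
```

```text
[[183, 176, 156], [200, 189, 167], [200, 190, 168], [244, 241, 227], [207, 197, 174], [197, 187, 166], [198, 188, 167], [198, 188, 168], [198, 188, 168], [200, 190, 171], [179, 171, 150], [143, 136, 117], [222, 210, 187], [229, 223, 200], [245, 242, 225], [114, 111, 102], [92, 93, 86], [94, 94, 86], [95, 94, 89], [95, 94, 88]]
[[158, 155, 141], [212, 203, 183], [242, 240, 225], [244, 240, 225], [221, 210, 189], [202, 192, 172], [200, 191, 170], [200, 192, 171], [202, 192, 172], [202, 191, 172], [200, 191, 169], [201, 191, 171], [204, 193, 173], [203, 194, 174], [204, 194, 175], [193, 183, 164], [163, 155, 135], [214, 206, 184], [248, 245, 233], [238, 233, 211], [149, 144, 127], [93, 93, 85]]
[145. 145. 134.]
large [ 0.4502 -0.3669] res 47.6 area 1226 r 0.581
medium [ 0.4572 -0.262 ] res 35.1 area 667 r 0.527
small [ 0.5735 -0.1042] res 24.9 area 333 r 0.583
prop [ 0.4576 -0.1189] res 38.1 area 582 r 0.473
boat [ 0.5873 -0.262   2.0019] res 89.4 area 934 r 0.643
block [ 0.5606 -0.3791  0.2378] res 49.0 area 1035 r 0.677
L [0.5262 0.1296 0.016 ]
M [0.6252 0.1666 0.016 ]
S [0.4907 0.2228 0.016 ]
F [0.59   0.2599 0.016 ]
yaw 0.3578364732043667 0.1059810146043333 0.10571098723776035 0.09975693386572722 0.09973165930063033
F [0.5902 0.2601 0.016 ] [0.2 0.2 0. ]
M [0.6252 0.1665 0.016 ] [-0.  -0.1  0. ]
S [0.4909 0.223  0.016 ] [0.1 0.2 0. ]
L [0.5259 0.1293 0.016 ] [-0.3 -0.2  0. ]
```

View pics/ovA.png

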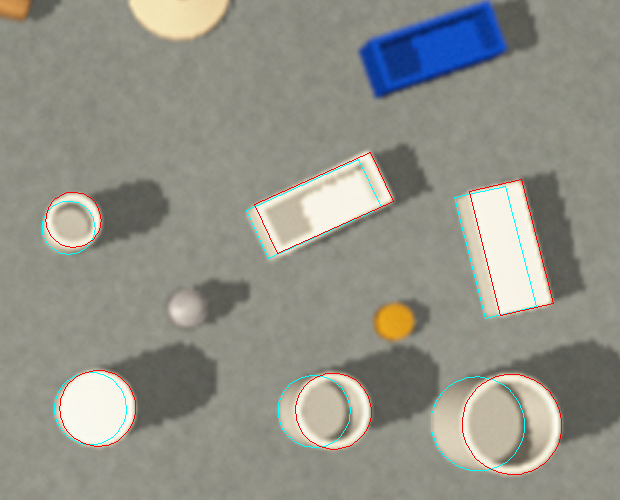

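View pics/ovB.png

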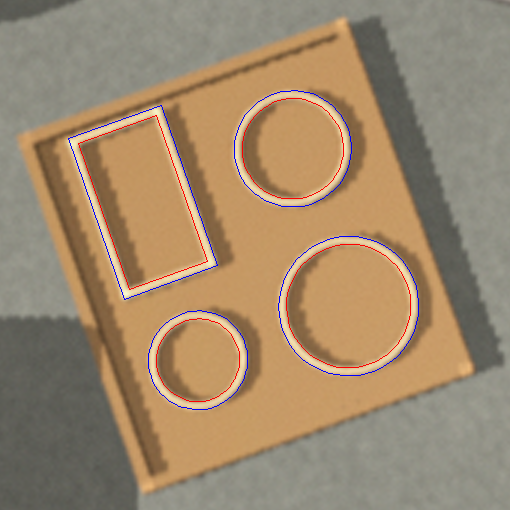

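```bash
cat > plan.py <<'E'
# usage: plan.py x y z jaw(rad or 'k') nrows
import sys
from cell import robot
from h import *
s=robot.observe();M=R.from_euler('xyz',s["tool_rot"]).as_matrix();p=s["tool_pos"]
jaw=np.arctan2(M[1,1],M[0,1])
print("t",round(s["time"],2),"pos",p.round(4),"jaw",round(jaw,3),"down",M[:,0].round(3),"open",round(s["opening"],4),"F",s["contact_force"].round(1),"q6",s["qpos"][5].round(2),"q",s["qpos"].round(2))
if len(sys.argv)>1:
    x,y,z=[p[i] if a=='k' else float(a) for i,a in enumerate(sys.argv[1:4])]
    J=sys.argv[4];n=int(sys.argv[5])
    if J=='k':d=0
    else: d=(float(J)-jaw+np.pi/2)%np.pi-np.pi/2
    if len(sys.argv)>6: d+=np.pi*float(sys.argv[6])
    D=np.array([x,y,z])-p;print("world shift",D.round(4),"turn deg",np.degrees(-d).round(1))
    M0=M
    for i in range(n):
        sh=M.T@(D/n);print([*sh.round(4),round(np.degrees(-d)/n,2)])
        M=M@R.from_rotvec([-d/n,0,0]).as_matrix()
        if d==0:break
E
python3 plan.py 0.4502 -0.3669 0.15 1.57 9
```

```text
t 0.7 pos [ 0.177  -0.4943  0.2268] jaw -1.227 down [ 0. -0. -1.] open 0.0918 F [-0.6 -0.3  0.1] q6 -0.15 q [-1.37  0.34  1.52 -0.    1.28 -0.15]
world shift [ 0.2732  0.1274 -0.0768] turn deg 19.7
[np.float64(0.0085), np.float64(-0.0031), np.float64(-0.0334), np.float64(2.19)]
[np.float64(0.0085), np.float64(-0.0044), np.float64(-0.0332), np.float64(2.19)]
[np.float64(0.0085), np.float64(-0.0056), np.float64(-0.033), np.float64(2.19)]
[np.float64(0.0085), np.float64(-0.0069), np.float64(-0.0328), np.float64(2.19)]
[np.float64(0.0085), np.float64(-0.0081), np.float64(-0.0325), np.float64(2.19)]
[np.float64(0.0085), np.float64(-0.0094), np.float64(-0.0322), np.float64(2.19)]
[np.float64(0.0085), np.float64(-0.0106), np.float64(-0.0318), np.float64(2.19)]
[np.float64(0.0085), np.float64(-0.0118), np.float64(-0.0313), np.float64(2.19)]
[np.float64(0.0085), np.float64(-0.013), np.float64(-0.0309), np.float64(2.19)]
```

Call:
play_rows([
  [[0.0085,-0.003,-0.0334,0,1],[0.0085,-0.003,-0.0334,0,1],[0.0085,-0.003,-0.0334,0,1],[0.0085,-0.003,-0.0334,0,1],[0.0085,-0.003,-0.0334,0,1],[0.0085,-0.003,-0.0334,0,1],[0.0085,-0.003,-0.0334,0,1],[0.0085,-0.003,-0.0334,0,1],[0.0085,-0.003,-0.0334,0,1],[0,0,0,0,1]],
], grip_force=25)

```text
time: 1.7
tool_pos: [0.4608, -0.3652, 0.1474]
tool_rot: [1.382, 1.567, -1.421]
contact_force: [-0.4, -0.1, 0.1]
opening: 0.0917
```

```bash
python3 plan.py 0.4502 -0.3669 0.10 k 1;python3 - <<'E'
from cell import robot
from h import *
im=robot.read_camera("wrist").copy();cal=robot.get_calibration("wrist")
for x,y,z,r in [(.4502,-.3669,.06,.03),(.4572,-.262,.05,.023)]:
    cv2.polylines(im,[proj(cal,circ(x,y,z,r)).round().astype(int)],False,(255,0,0),1)
cv2.imwrite("pics/w1.png",im[...,::-1])
E
```

```text
t 1.7 pos [ 0.4608 -0.3652  0.1474] jaw -1.232 down [ 0.001 -0.004 -1.   ] open 0.0917 F [-0.4 -0.1  0.1] q6 0.43 q [-0.8   0.52  1.46 -0.    1.15  0.43]
world shift [-0.0106 -0.0017 -0.0474] turn deg 0.0
[np.float64(0.0474), np.float64(-0.0021), np.float64(0.0105), np.float64(0.0)]
```

View pics/w1.png

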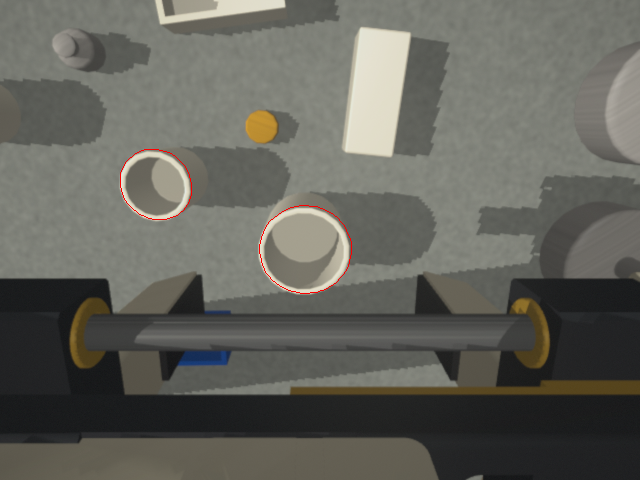

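Call:
play_rows([
  [[0,-0.001,0.005,0,1],[0,-0.001,0.005,0,1],[0.01,0,0,0,1],[0.02,0,0,0,1],[0.02,0,0,0,1],[0.02,0,0,0,1],[0.0,0,0,0,1],[0.0,0,0,0,1],[0,0,0,0,1],[0,0,0,0,1]],
])

```text
time: 2.75
tool_pos: [0.4424, -0.3742, 0.0782]
tool_rot: [1.514, 1.56, -1.299]
contact_force: [-0.1, 0.7, 0.4]
opening: 0.0921
```

```bash
python3 plan.py 0.4502 -0.3669 0.03 k 1
```

```text
t 2.75 pos [ 0.4424 -0.3742  0.0782] jaw -1.243 down [ 0.003 -0.01  -1.   ] open 0.0921 F [-0.1  0.7  0.4] q6 0.41 q [-0.83  0.59  1.57 -0.01  0.98  0.41]
world shift [ 0.0078  0.0073 -0.0482] turn deg 0.0
[np.float64(0.0482), np.float64(-0.0049), np.float64(-0.0097), np.float64(0.0)]
```

Call:
play_rows([
  [[0,-0.0025,-0.005,0,1],[0,-0.0025,-0.005,0,1],[0,0,0,0,1],[0,0,0,0,1],[0,0,0,0,1],[0,0,0,0,1],[0,0,0,0,1],[0,0,0,0,1],[0,0,0,0,1],[0,0,0,0,1]],
])

```text
time: 3.75
tool_pos: [0.452, -0.3661, 0.0803]
tool_rot: [1.648, 1.557, -1.165]
contact_force: [0.0, 0.7, -0.7]
opening: 0.0918
```

```bash
python3 plan.py 0.4502 -0.3669 0.03 k 1
```

```text
t 3.75 pos [ 0.452  -0.3661  0.0803] jaw -1.242 down [ 0.005 -0.013 -1.   ] open 0.0918 F [ 0.   0.7 -0.7] q6 0.44 q [-0.81  0.59  1.56 -0.01  0.98  0.44]
world shift [-0.0018 -0.0008 -0.0503] turn deg 0.0
[np.float64(0.0503), np.float64(-0.0005), np.float64(0.002), np.float64(0.0)]
```

Call:
play_rows([
  [[0.012,0,0.001,0,1],[0.012,0,0.001,0,1],[0.012,0,0,0,1],[0.012,0,0,0,1],[0,0,0,0,1],[0,0,0,0,1],[0,0,0,0,-1],[0,0,0,0,-1],[0,0,0,0,-1],[0,0,0,0,-1]],
])

```text
time: 4.75
tool_pos: [0.4499, -0.3673, 0.0273]
tool_rot: [1.615, 1.558, -1.198]
contact_force: [-0.8, -0.4, 0.7]
opening: 0.0645
```

```bash
python3 plan.py 0.4502 -0.3669 0.15 k 1
```

```text
t 4.75 pos [ 0.4499 -0.3673  0.0273] jaw -1.242 down [ 0.005 -0.012 -1.   ] open 0.0645 F [-0.8 -0.4  0.7] q6 0.43 q [-0.81  0.66  1.6  -0.01  0.87  0.43]
world shift [0.0003 0.0004 0.1227] turn deg 0.0
[np.float64(-0.1227), np.float64(0.0013), np.float64(-0.0005), np.float64(0.0)]
```

Call:
play_rows([
  [[0,0,0,0,-1],[0,0,0,0,-1],[0,0,0,0,-1],[-0.01,0,0,0,-1],[-0.02,0,0,0,-1],[-0.03,0,0,0,-1],[-0.03,0,0,0,-1],[-0.02,0,0,0,-1],[-0.01,0,0,0,-1],[0,0,0,0,-1]],
])

```text
time: 5.75
tool_pos: [0.4489, -0.3653, 0.1546]
tool_rot: [1.599, 1.559, -1.214]
contact_force: [0.7, -0.6, -1.9]
opening: 0.0598
```

```bash
python3 plan.py 0.5259 0.1293 0.14 k 15
```

```text
t 5.75 pos [ 0.4489 -0.3653  0.1546] jaw -1.242 down [ 0.004 -0.012 -1.   ] open 0.0598 F [ 0.7 -0.6 -1.9] q6 0.43 q [-0.81  0.5   1.49 -0.01  1.15  0.43]
world shift [ 0.077   0.4946 -0.0146] turn deg 0.0
[np.float64(0.0006), np.float64(-0.0296), np.float64(-0.0155), np.float64(0.0)]
```

Call:
play_rows([
  [[0,-0.015,-0.008,0,-1],[0,-0.03,-0.016,0,-1],[0,-0.03,-0.016,0,-1],[0,-0.03,-0.016,0,-1],[0,-0.03,-0.016,0,-1],[0,-0.03,-0.016,0,-1],[0,-0.03,-0.016,0,-1],[0,-0.03,-0.016,0,-1],[0,-0.03,-0.016,0,-1],[0,-0.03,-0.016,0,-1]],
])

```text
time: 6.75
tool_pos: [0.4941, -0.0279, 0.1401]
tool_rot: [-0.314, 1.555, -3.133]
contact_force: [0.4, -1.1, -1.4]
opening: 0.0599
```

```bash
python3 plan.py 0.5259 0.1293 0.13 k 5
```

```text
t 6.75 pos [ 0.4941 -0.0279  0.1401] jaw -1.249 down [-0.015 -0.    -1.   ] open 0.0599 F [ 0.4 -1.1 -1.4] q6 1.04 q [-0.21  0.39  1.72 -0.    1.05  1.04]
world shift [ 0.0318  0.1572 -0.0101] turn deg 0.0
[np.float64(0.0019), np.float64(-0.0278), np.float64(-0.016), np.float64(0.0)]
```

Call:
play_rows([
  [[0,-0.03,-0.016,0,-1],[0,-0.03,-0.016,0,-1],[0,-0.03,-0.016,0,-1],[0,-0.02,-0.012,0,-1],[0,-0.01,-0.006,0,-1],[0,0,0,0,-1],[0,0,0,0,-1],[0,0,0,0,-1],[0,0,0,0,-1],[0,0,0,0,-1]],
])

```text
time: 7.75
tool_pos: [0.5094, 0.1179, 0.1312]
tool_rot: [-0.337, 1.537, 3.131]
contact_force: [0.4, 0.6, -1.8]
opening: 0.0597
```

```bash
python3 plan.py 0.5259 0.1293 0.0353 k 5
```

```text
t 7.75 pos [0.5094 0.1179 0.1312] jaw -1.244 down [-0.034  0.    -0.999] open 0.0597 F [ 0.4  0.6 -1.8] q6 1.32 q [0.08 0.45 1.64 0.   1.09 1.32]
world shift [ 0.0165  0.0114 -0.0959] turn deg 0.0
[np.float64(0.0191), np.float64(-0.0009), np.float64(-0.0045), np.float64(0.0)]
```

Call:
play_rows([
  [[0,-0.001,-0.005,0,-1],[0,-0.001,-0.006,0,-1],[0,-0.001,-0.004,0,-1],[0.01,0,0,0,-1],[0.015,0,0,0,-1],[0.015,0,0,0,-1],[0.01,0,0,0,-1],[0.005,0,0,0,-1],[0,0,0,0,-1],[0,0,0,0,-1]],
])

```text
time: 8.75
tool_pos: [0.5225, 0.1253, 0.0716]
tool_rot: [-0.333, 1.537, 3.134]
contact_force: [0.7, -0.1, 0.2]
opening: 0.06
```

```bash
python3 plan.py 0.5265 0.1293 0.0353 k 1
```

```text
t 8.75 pos [0.5225 0.1253 0.0716] jaw -1.246 down [-0.034  0.    -0.999] open 0.06 F [ 0.7 -0.1  0.2] q6 1.33 q [0.09 0.55 1.66 0.   0.96 1.33]
world shift [ 0.004   0.004  -0.0363] turn deg 0.0
[np.float64(0.0362), np.float64(-0.0021), np.float64(-0.0062), np.float64(0.0)]
```

Call:
play_rows([
  [[0,-0.001,-0.003,0,-1],[0,-0.001,-0.003,0,-1],[0.006,0,0,0,-1],[0.008,0,0,0,-1],[0.008,0,0,0,-1],[0.003,0,0,0,-1],[0,0,0,0,-1],[0,0,0,0,-1],[0,0,0,0,-1],[0,0,0,0,-1]],
])

```text
time: 9.75
tool_pos: [0.5281, 0.1296, 0.0456]
tool_rot: [-0.343, 1.54, 3.124]
contact_force: [-0.0, -0.1, -1.4]
opening: 0.0598
```

```bash
python3 plan.py 0.5265 0.1293 0.0353 k 1
```

```text
t 9.75 pos [0.5281 0.1296 0.0456] jaw -1.246 down [-0.031  0.001 -1.   ] open 0.0598 F [-0.  -0.1 -1.4] q6 1.34 q [0.1  0.6  1.66 0.   0.91 1.34]
world shift [-0.0016 -0.0003 -0.0103] turn deg 0.0
[np.float64(0.0103), np.float64(-0.0002), np.float64(0.0013), np.float64(0.0)]
```

Call:
play_rows([
  [[0.003,0,0.001,0,-1],[0.003,0,0,0,-1],[0.0025,0,0,0,-1],[0,0,0,0,-1],[0,0,0,0,-1],[0,0,0,0,-1],[0,0,0,0,-1],[0,0,0,0,-1],[0,0,0,0,-1],[0,0,0,0,-1]],
])

```text
time: 10.75
tool_pos: [0.5272, 0.1293, 0.037]
tool_rot: [-0.347, 1.541, 3.12]
contact_force: [0.6, 0.3, -0.8]
opening: 0.0597
```

```bash
python3 plan.py 0.5265 0.1293 0.0353 k 1
```

```text
t 10.75 pos [0.5272 0.1293 0.037 ] jaw -1.245 down [-0.03   0.001 -1.   ] open 0.0597 F [ 0.6  0.3 -0.8] q6 1.34 q [0.1  0.61 1.67 0.   0.89 1.34]
world shift [-0.0007  0.     -0.0017] turn deg 0.0
[np.float64(0.0017), np.float64(-0.0003), np.float64(0.0006), np.float64(0.0)]
```

Call:
play_rows([
  [[0.001,0,0,0,-1],[0.001,0,0,0,-1],[0,0,0,0,-1],[0,0,0,0,0.7],[0,0,0,0,0.7],[0,0,0,0,0.7],[0,0,0,0,0.7],[0,0,0,0,0.7],[-0.005,0,0,0,0.7],[-0.015,0,0,0,0.7]],
])

```text
time: 11.75
tool_pos: [0.5269, 0.1292, 0.0554]
tool_rot: [-0.336, 1.538, 3.131]
contact_force: [0.0, 0.8, 0.1]
opening: 0.0779
```

```bash
python3 plan.py 0.4572 -0.262 0.13 k 15;python3 - <<'E'
from cell import robot
from h import *
im=robot.read_camera("wrist").copy();cal=robot.get_calibration("wrist")
cv2.polylines(im,[proj(cal,circ(.5259,.1293,.068,.03)).round().astype(int)],False,(255,0,0),1)
cv2.imwrite("pics/w2.png",im[...,::-1])
E
```

```text
t 11.75 pos [0.5269 0.1292 0.0554] jaw -1.245 down [-0.032  0.    -0.999] open 0.0779 F [0.  0.8 0.1] q6 1.34 q [0.1  0.58 1.66 0.   0.93 1.34]
world shift [-0.0697 -0.3912  0.0746] turn deg 0.0
[np.float64(-0.0048), np.float64(0.0232), np.float64(0.0129), np.float64(0.0)]
```

View pics/w2.png

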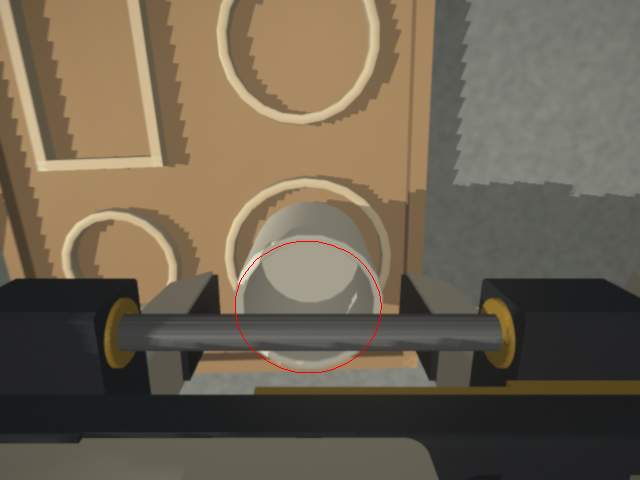

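Call:
play_rows([
  [[-0.02,0,0,0,0.7],[-0.025,0,0,0,0.7],[-0.015,0.01,0.005,0,0.7],[0,0.02,0.011,0,0.7],[0,0.025,0.014,0,0.7],[0,0.025,0.014,0,0.7],[0,0.025,0.014,0,0.7],[0,0.025,0.014,0,0.7],[0,0.025,0.014,0,0.7],[0,0.025,0.014,0,0.7]],
])

```text
time: 12.8
tool_pos: [0.495, -0.077, 0.1244]
tool_rot: [-0.364, 1.553, 3.11]
contact_force: [0.5, -1.6, 0.1]
opening: 0.0781
```

```bash
python3 plan.py 0.4572 -0.262 0.11 k 10
```

```text
t 12.8 pos [ 0.495  -0.077   0.1244] jaw -1.238 down [-0.018  0.001 -1.   ] open 0.0781 F [ 0.5 -1.6  0.1] q6 0.94 q [-0.3   0.42  1.72 -0.01  1.02  0.94]
world shift [-0.0378 -0.185  -0.0144] turn deg 0.0
[np.float64(0.0015), np.float64(0.0163), np.float64(0.0096), np.float64(0.0)]
```

Call:
play_rows([
  [[0,0.025,0.015,0,0.7],[0,0.025,0.015,0,0.7],[0,0.025,0.015,0,0.7],[0,0.025,0.015,0,0.7],[0,0.018,0.012,0,0.7],[0,0.012,0.007,0,0.7],[0,0.006,0.003,0,0.7],[0,0,0,0,0.7],[0,0,0,0,0.7],[0,0,0,0,0.7]],
])

```text
time: 13.8
tool_pos: [0.4605, -0.2407, 0.1261]
tool_rot: [-0.236, 1.557, -3.048]
contact_force: [0.2, 0.2, 0.3]
opening: 0.078
```

```bash
python3 plan.py 0.4572 -0.262 0.022 k 1
```

```text
t 13.8 pos [ 0.4605 -0.2407  0.1261] jaw -1.242 down [-0.014 -0.001 -1.   ] open 0.078 F [0.2 0.2 0.3] q6 0.62 q [-0.62  0.44  1.67 -0.01  1.04  0.62]
world shift [-0.0033 -0.0213 -0.1041] turn deg 0.0
[np.float64(0.1042), np.float64(0.0194), np.float64(0.0086), np.float64(0.0)]
```

Call:
play_rows([
  [[0,0.007,0.003,0,0.7],[0,0.007,0.003,0,0.7],[0,0.003,0.002,0,0.7],[0.01,0,0,0,0.7],[0.015,0,0,0,0.7],[0.015,0,0,0,0.7],[0.008,0,0,0,0.7],[0,0,0,0,0.7],[0,0,0,0,0.7],[0,0,0,0,0.7]],
])

```text
time: 14.8
tool_pos: [0.458, -0.2595, 0.0748]
tool_rot: [-0.283, 1.557, -3.094]
contact_force: [0.1, 0.5, -0.3]
opening: 0.0781
```

```bash
python3 plan.py 0.4572 -0.262 0.022 k 1
```

```text
t 14.8 pos [ 0.458  -0.2595  0.0748] jaw -1.24 down [-0.014 -0.001 -1.   ] open 0.0781 F [ 0.1  0.5 -0.3] q6 0.59 q [-0.66  0.52  1.71 -0.01  0.92  0.59]
world shift [-0.0008 -0.0025 -0.0528] turn deg 0.0
[np.float64(0.0528), np.float64(0.0023), np.float64(0.0008), np.float64(0.0)]
```

Call:
play_rows([
  [[0.012,0.001,0.001,0,0.7],[0.013,0.001,0,0,0.7],[0.013,0,0,0,0.7],[0.012,0,0,0,0.7],[0,0,0,0,0.7],[0,0,0,0,0.7],[0,0,0,0,-1],[0,0,0,0,-1],[0,0,0,0,-1],[0,0,0,0,-1]],
])

```text
time: 15.8
tool_pos: [0.4589, -0.2636, 0.0242]
tool_rot: [0.242, 1.561, -2.568]
contact_force: [1.1, 0.8, 0.7]
opening: 0.0509
```

Call:
play_rows([
  [[0,0,0,0,-1],[0,0,0,0,-1],[0,0,0,0,-1],[0,0,0,0,-1],[0,0,0,0,-1],[0,0,0,0,-1],[0,0,0,0,-1],[0,0,0,0,-1],[0,0,0,0,-1],[0,0,0,0,-1]],
])

```text
time: 16.8
tool_pos: [0.4589, -0.2636, 0.0244]
tool_rot: [0.268, 1.561, -2.542]
contact_force: [0.2, 0.6, -1.3]
opening: 0.0451
```

```bash
python3 plan.py 0.6252 0.1665 0.13 k 20
```

```text
t 16.8 pos [ 0.4589 -0.2636  0.0244] jaw -1.239 down [-0.008 -0.005 -1.   ] open 0.0451 F [ 0.2  0.6 -1.3] q6 0.59 q [-0.66  0.6   1.74 -0.01  0.8   0.59]
world shift [0.1663 0.4301 0.1056] turn deg 0.0
[np.float64(-0.0055), np.float64(-0.0176), np.float64(-0.0148), np.float64(0.0)]
```

Call:
play_rows([
  [[-0.01,0,0,0,-1],[-0.02,0,0,0,-1],[-0.03,0,0,0,-1],[-0.025,0,0,0,-1],[-0.013,-0.009,-0.0075,0,-1],[0,-0.018,-0.015,0,-1],[0,-0.027,-0.022,0,-1],[0,-0.027,-0.022,0,-1],[0,-0.027,-0.022,0,-1],[0,-0.027,-0.022,0,-1]],
])

```text
time: 17.8
tool_pos: [0.5225, -0.0989, 0.1327]
tool_rot: [1.117, 1.561, -1.702]
contact_force: [0.3, -0.9, 0.0]
opening: 0.0453
```

```bash
python3 plan.py 0.6252 0.1665 0.13 k 10
```

```text
t 17.8 pos [ 0.5225 -0.0989  0.1327] jaw -1.247 down [-0.001 -0.009 -1.   ] open 0.0453 F [ 0.3 -0.9  0. ] q6 0.93 q [-0.33  0.45  1.64 -0.01  1.05  0.93]
world shift [ 0.1027  0.2654 -0.0027] turn deg 0.0
[np.float64(0.0), np.float64(-0.0219), np.float64(-0.0182), np.float64(0.0)]
```

Call:
play_rows([
  [[0,-0.027,-0.022,0,-1],[0,-0.027,-0.022,0,-1],[0,-0.027,-0.022,0,-1],[0,-0.027,-0.022,0,-1],[0,-0.027,-0.022,0,-1],[0,-0.025,-0.02,0,-1],[0,-0.02,-0.017,0,-1],[0,-0.014,-0.012,0,-1],[0,-0.008,-0.007,0,-1],[0,-0.003,-0.003,0,-1]],
])

```text
time: 18.8
tool_pos: [0.6208, 0.1648, 0.1385]
tool_rot: [1.821, 1.56, -0.992]
contact_force: [0.7, -0.6, -0.6]
opening: 0.0449
```

```bash
python3 plan.py 0.6252 0.1665 0.0323 k 1
```

```text
t 18.8 pos [0.6208 0.1648 0.1385] jaw -1.242 down [ 0.006 -0.009 -1.   ] open 0.0449 F [ 0.7 -0.6 -0.6] q6 1.39 q [ 0.15  0.63  1.3  -0.01  1.21  1.39]
world shift [ 0.0044  0.0017 -0.1062] turn deg 0.0
[np.float64(0.1062), np.float64(-0.0013), np.float64(-0.0044), np.float64(0.0)]
```

Call:
play_rows([
  [[0,0,-0.002,0,-1],[0,-0.001,-0.002,0,-1],[0.01,0,0,0,-1],[0.02,0,0,0,-1],[0.02,0,0,0,-1],[0.015,0,0,0,-1],[0.01,0,0,0,-1],[0.005,0,0,0,-1],[0,0,0,0,-1],[0,0,0,0,-1]],
])

```text
time: 19.8
tool_pos: [0.6244, 0.1598, 0.0541]
tool_rot: [1.648, 1.559, -1.171]
contact_force: [0.8, -0.5, -0.5]
opening: 0.045
```

```bash
python3 plan.py 0.6252 0.1665 0.0323 k 1
```

```text
t 19.8 pos [0.6244 0.1598 0.0541] jaw -1.249 down [ 0.004 -0.011 -1.   ] open 0.045 F [ 0.8 -0.5 -0.5] q6 1.39 q [ 0.14  0.72  1.37 -0.01  1.04  1.39]
world shift [ 0.0008  0.0067 -0.0218] turn deg 0.0
[np.float64(0.0218), np.float64(-0.0063), np.float64(-0.0029), np.float64(0.0)]
```

Call:
play_rows([
  [[0,-0.002,-0.001,0,-1],[0,-0.002,-0.001,0,-1],[0,-0.002,0,0,-1],[0.003,0,0,0,-1],[0.005,0,0,0,-1],[0.005,0,0,0,-1],[0.003,0,0,0,-1],[0,0,0,0,-1],[0,0,0,0,-1],[0,0,0,0,-1]],
])

```text
time: 20.8
tool_pos: [0.6256, 0.167, 0.0388]
tool_rot: [1.93, 1.558, -0.889]
contact_force: [0.1, 0.2, -0.4]
opening: 0.0452
```

```bash
python3 plan.py 0.6252 0.1665 0.0323 k 1
```

```text
t 20.8 pos [0.6256 0.167  0.0388] jaw -1.249 down [ 0.008 -0.01  -1.   ] open 0.0452 F [ 0.1  0.2 -0.4] q6 1.4 q [ 0.15  0.74  1.38 -0.01  1.01  1.4 ]
world shift [-0.0004 -0.0005 -0.0065] turn deg 0.0
[np.float64(0.0065), np.float64(0.0003), np.float64(0.0006), np.float64(0.0)]
```

Call:
play_rows([
  [[0.002,0,0,0,-1],[0.002,0,0,0,-1],[0.0015,0,0,0,-1],[0,0,0,0,-1],[0,0,0,0,-1],[0,0,0,0,-1],[0,0,0,0,-1],[0,0,0,0,-1],[0,0,0,0,-1],[0,0,0,0,-1]],
])

```text
time: 21.8
tool_pos: [0.6261, 0.1669, 0.0334]
tool_rot: [2.001, 1.557, -0.818]
contact_force: [1.0, -0.6, -0.9]
opening: 0.0448
```

```bash
python3 plan.py 0.6252 0.1665 0.0323 k 1
```

```text
t 21.8 pos [0.6261 0.1669 0.0334] jaw -1.249 down [ 0.009 -0.01  -1.   ] open 0.0448 F [ 1.  -0.6 -0.9] q6 1.4 q [ 0.15  0.75  1.38 -0.01  1.    1.4 ]
world shift [-0.0009 -0.0004 -0.0011] turn deg 0.0
[np.float64(0.0011), np.float64(0.0001), np.float64(0.001), np.float64(0.0)]
```

Call:
play_rows([
  [[0.001,0,0,0,-1],[0,0,0,0,-1],[0,0,0,0,0.5],[0,0,0,0,0.5],[0,0,0,0,0.5],[0,0,0,0,0.5],[0,0,0,0,0.5],[-0.005,0,0,0,0.5],[-0.02,0,0,0,0.5],[-0.025,0,0,0,0.5]],
])

```text
time: 22.8
tool_pos: [0.6234, 0.167, 0.0804]
tool_rot: [1.424, 1.56, -1.396]
contact_force: [0.8, -0.1, -0.6]
opening: 0.0691
```

```bash
python3 plan.py 0.5735 -0.1042 0.12 -1.2 12;python3 - <<'E'
from cell import robot
from h import *
im=robot.read_camera("wrist").copy();cal=robot.get_calibration("wrist")
cv2.polylines(im,[proj(cal,circ(.6252,.1665,.058,.023)).round().astype(int)],False,(255,0,0),1)
cv2.imwrite("pics/w3.png",im[...,::-1])
E
```

```text
t 22.8 pos [0.6234 0.167  0.0804] jaw -1.249 down [ 0.002 -0.011 -1.   ] open 0.0691 F [ 0.8 -0.1 -0.6] q6 1.4 q [ 0.15  0.69  1.35 -0.01  1.1   1.4 ]
world shift [-0.0499 -0.2712  0.0396] turn deg -2.8
[np.float64(-0.0031), np.float64(0.0202), np.float64(0.0111), np.float64(-0.23)]
[np.float64(-0.0031), np.float64(0.0201), np.float64(0.0112), np.float64(-0.23)]
[np.float64(-0.0031), np.float64(0.0201), np.float64(0.0113), np.float64(-0.23)]
[np.float64(-0.0031), np.float64(0.02), np.float64(0.0113), np.float64(-0.23)]
[np.float64(-0.0031), np.float64(0.02), np.float64(0.0114), np.float64(-0.23)]
[np.float64(-0.0031), np.float64(0.0199), np.float64(0.0115), np.float64(-0.23)]
[np.float64(-0.0031), np.float64(0.0199), np.float64(0.0116), np.float64(-0.23)]
[np.float64(-0.0031), np.float64(0.0198), np.float64(0.0117), np.float64(-0.23)]
[np.float64(-0.0031), np.float64(0.0198), np.float64(0.0118), np.float64(-0.23)]
[np.float64(-0.0031), np.float64(0.0197), np.float64(0.0118), np.float64(-0.23)]
[np.float64(-0.0031), np.float64(0.0197), np.float64(0.0119), np.float64(-0.23)]
[np.float64(-0.0031), np.float64(0.0196), np.float64(0.012), np.float64(-0.23)]
```

View pics/w3.png

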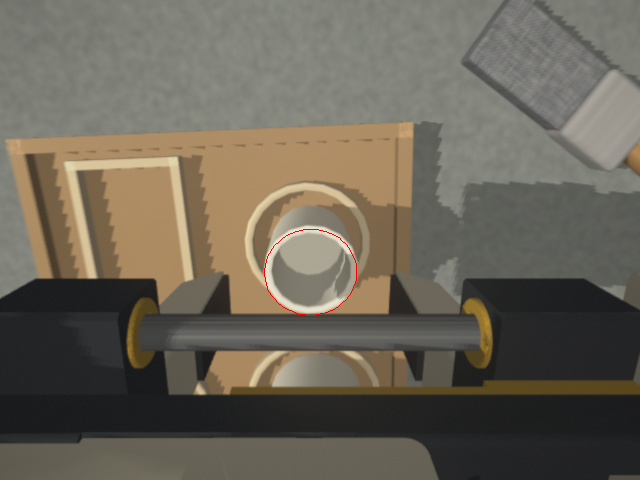

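Call:
play_rows([
  [[-0.02,0.01,0.005,0,0.3],[-0.01,0.02,0.011,0,0.3],[-0.005,0.027,0.015,0,0.3],[0,0.03,0.017,0,0.3],[0,0.03,0.017,0,0.3],[0,0.03,0.017,0,0.3],[0,0.03,0.017,0,0.3],[0,0.025,0.014,0,0.3],[0,0.017,0.01,0,0.3],[0,0.008,0.005,0,0.3]],
])

```text
time: 23.85
tool_pos: [0.5775, -0.0954, 0.1298]
tool_rot: [2.392, 1.546, -0.423]
contact_force: [0.4, 0.9, 0.0]
opening: 0.0596
```

```bash
python3 plan.py 0.5735 -0.1042 0.015 k 1
```

```text
t 23.85 pos [ 0.5775 -0.0954  0.1298] jaw -1.244 down [ 0.023 -0.01  -1.   ] open 0.0596 F [0.4 0.9 0. ] q6 0.95 q [-0.29  0.53  1.51 -0.    1.08  0.95]
world shift [-0.004  -0.0088 -0.1148] turn deg 0.0
[np.float64(0.1148), np.float64(0.0051), np.float64(0.0087), np.float64(0.0)]
```

Call:
play_rows([
  [[0,0.001,0.002,0,0.3],[0,0.001,0.002,0,0.3],[0.01,0.001,0.002,0,0.3],[0.02,0,0.001,0,0.3],[0.02,0,0,0,0.3],[0.01,0,0,0,0.3],[0.005,0,0,0,0.3],[0,0,0,0,0.3],[0,0,0,0,0.3],[0,0,0,0,0.3]],
])

```text
time: 24.85
tool_pos: [0.5744, -0.0965, 0.0619]
tool_rot: [2.447, 1.544, -0.362]
contact_force: [0.0, 0.5, 0.3]
opening: 0.0598
```

```bash
python3 plan.py 0.5735 -0.1042 0.015 k 1;python3 - <<'E'
from cell import robot
from h import *
im=robot.read_camera("wrist").copy();cal=robot.get_calibration("wrist")
cv2.polylines(im,[proj(cal,circ(.5735,-.1042,.04,.017)).round().astype(int)],False,(255,0,0),1)
cv2.imwrite("pics/w4.png",im[...,::-1])
E
```

```text
t 24.85 pos [ 0.5744 -0.0965  0.0619] jaw -1.239 down [ 0.025 -0.01  -1.   ] open 0.0598 F [0.  0.5 0.3] q6 0.94 q [-0.3   0.6   1.59 -0.    0.92  0.94]
world shift [-0.0009 -0.0077 -0.0469] turn deg 0.0
[np.float64(0.0469), np.float64(0.0062), np.float64(0.0043), np.float64(0.0)]
```

View pics/w4.png

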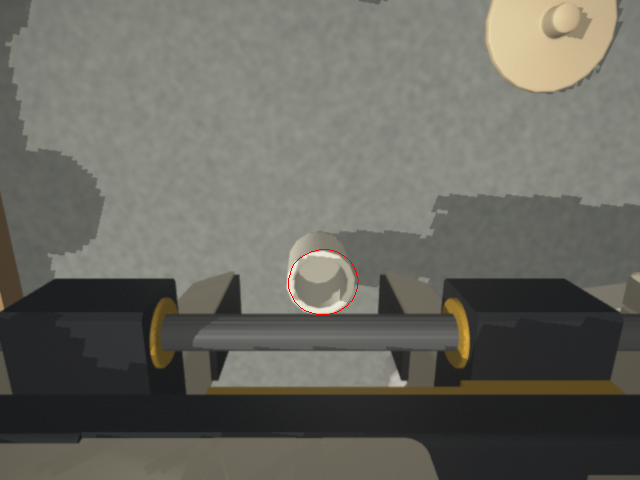

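Call:
play_rows([
  [[0,0.002,0.001,0,0.3],[0,0.002,0.001,0,0.3],[0.005,0.001,0.001,0,0.3],[0.01,0,0,0,0.3],[0.01,0,0,0,0.3],[0.01,0,0,0,0.3],[0.007,0,0,0,0.3],[0,0,0,0,0.3],[0,0,0,0,0.3],[0,0,0,0,0.3]],
])

```text
time: 25.9
tool_pos: [0.5744, -0.1036, 0.0164]
tool_rot: [2.45, 1.543, -0.36]
contact_force: [1.4, 0.7, 0.8]
opening: 0.0593
```

```bash
python3 plan.py 0.5735 -0.1042 0.015 k 1
```

```text
t 25.9 pos [ 0.5744 -0.1036  0.0164] jaw -1.239 down [ 0.026 -0.01  -1.   ] open 0.0593 F [1.4 0.7 0.8] q6 0.93 q [-0.31  0.67  1.62 -0.    0.82  0.93]
world shift [-0.0009 -0.0006 -0.0014] turn deg 0.0
[np.float64(0.0014), np.float64(0.0002), np.float64(0.0011), np.float64(0.0)]
```

Call:
play_rows([
  [[0,0,0.001,0,-1],[0,0,0,0,-1],[0,0,0,0,-1],[0,0,0,0,-1],[0,0,0,0,-1],[0,0,0,0,-1],[0,0,0,0,-1],[0,0,0,0,-1],[0,0,0,0,-1],[0,0,0,0,-1]],
])

```text
time: 26.9
tool_pos: [0.5742, -0.1041, 0.0178]
tool_rot: [2.455, 1.541, -0.355]
contact_force: [0.6, 0.7, 0.3]
opening: 0.0335
```

```bash
python3 plan.py 0.4909 0.223 0.12 k 15
```

```text
t 26.9 pos [ 0.5742 -0.1041  0.0178] jaw -1.239 down [ 0.028 -0.011 -1.   ] open 0.0335 F [0.6 0.7 0.3] q6 0.93 q [-0.31  0.67  1.62 -0.    0.82  0.93]
world shift [-0.0833  0.3271  0.1022] turn deg 0.0
[np.float64(-0.0072), np.float64(-0.0223), np.float64(-0.002), np.float64(0.0)]
```

Call:
play_rows([
  [[-0.01,0,0,0,-1],[-0.02,0,0,0,-1],[-0.03,0,0,0,-1],[-0.025,0,0,0,-1],[-0.01,-0.01,-0.001,0,-1],[0,-0.02,-0.002,0,-1],[0,-0.03,-0.002,0,-1],[0,-0.03,-0.002,0,-1],[0,-0.03,-0.002,0,-1],[0,-0.03,-0.002,0,-1]],
])

```text
time: 27.9
tool_pos: [0.5312, 0.0464, 0.1164]
tool_rot: [2.476, 1.539, -0.341]
contact_force: [-0.3, -0.3, -0.3]
opening: 0.0338
```

```bash
python3 plan.py 0.4909 0.223 0.12 k 10
```

```text
t 27.9 pos [0.5312 0.0464 0.1164] jaw -1.246 down [ 0.03  -0.011 -0.999] open 0.0338 F [-0.3 -0.3 -0.3] q6 1.2 q [-0.05  0.46  1.68 -0.01  0.97  1.2 ]
world shift [-0.0403  0.1766  0.0036] turn deg 0.0
[np.float64(-0.0007), np.float64(-0.018), np.float64(-0.0018), np.float64(0.0)]
```

Call:
play_rows([
  [[0,-0.03,-0.003,0,-1],[0,-0.03,-0.003,0,-1],[0,-0.03,-0.003,0,-1],[0,-0.03,-0.003,0,-1],[0,-0.022,-0.002,0,-1],[0,-0.015,-0.002,0,-1],[0,-0.009,0,0,-1],[0,-0.003,0,0,-1],[0,0,0,0,-1],[0,0,0,0,-1]],
])

```text
time: 28.9
tool_pos: [0.4822, 0.225, 0.1122]
tool_rot: [2.421, 1.544, -0.388]
contact_force: [1.1, 0.5, 0.5]
opening: 0.0336
```

```bash
python3 plan.py 0.4909 0.223 0.0258 k 1
```

```text
t 28.9 pos [0.4822 0.225  0.1122] jaw -1.239 down [ 0.024 -0.01  -1.   ] open 0.0336 F [1.1 0.5 0.5] q6 1.55 q [ 0.3   0.47  1.68 -0.02  0.98  1.55]
world shift [ 0.0087 -0.002  -0.0864] turn deg 0.0
[np.float64(0.0866), np.float64(0.0032), np.float64(-0.0058), np.float64(0.0)]
```

Call:
play_rows([
  [[0,0.001,-0.003,0,-1],[0,0.001,-0.002,0,-1],[0.01,0,0,0,-1],[0.017,0,0,0,-1],[0.015,0,0,0,-1],[0.01,0,0,0,-1],[0.005,0,0,0,-1],[0,0,0,0,-1],[0,0,0,0,-1],[0,0,0,0,-1]],
])

```text
time: 29.9
tool_pos: [0.4915, 0.2208, 0.0516]
tool_rot: [2.427, 1.543, -0.388]
contact_force: [-0.3, 0.0, -1.2]
opening: 0.0338
```

```bash
python3 plan.py 0.4909 0.223 0.0258 k 1
```

```text
t 29.9 pos [0.4915 0.2208 0.0516] jaw -1.244 down [ 0.025 -0.01  -1.   ] open 0.0338 F [-0.3  0.  -1.2] q6 1.55 q [ 0.29  0.56  1.72 -0.02  0.84  1.55]
world shift [-0.0006  0.0022 -0.0258] turn deg 0.0
[np.float64(0.0257), np.float64(-0.0027), np.float64(0.0004), np.float64(0.0)]
```

Call:
play_rows([
  [[0.003,-0.001,0,0,-1],[0.006,-0.001,0,0,-1],[0.006,0,0,0,-1],[0.004,0,0,0,-1],[0.001,0,0,0,-1],[0,0,0,0,-1],[0,0,0,0,-1],[0,0,0,0,-1],[0,0,0,0,-1],[0,0,0,0,-1]],
])

```text
time: 30.9
tool_pos: [0.4922, 0.2231, 0.0312]
tool_rot: [2.49, 1.541, -0.325]
contact_force: [0.1, 0.2, -1.0]
opening: 0.0342
```

```bash
python3 plan.py 0.4909 0.223 0.0258 k 1
```

```text
t 30.9 pos [0.4922 0.2231 0.0312] jaw -1.244 down [ 0.028 -0.009 -1.   ] open 0.0342 F [ 0.1  0.2 -1. ] q6 1.55 q [ 0.29  0.59  1.73 -0.02  0.79  1.55]
world shift [-0.0013 -0.0001 -0.0054] turn deg 0.0
[np.float64(0.0053), np.float64(-0.0004), np.float64(0.0014), np.float64(0.0)]
```

Call:
play_rows([
  [[0.002,0,0.001,0,-1],[0.002,0,0,0,-1],[0.001,0,0,0,-1],[0,0,0,0,-1],[0,0,0,0,-1],[0,0,0,0,-1],[0,0,0,0,-1],[0,0,0,0,-1],[0,0,0,0,-1],[0,0,0,0,-1]],
])

```text
time: 31.9
tool_pos: [0.4915, 0.2228, 0.0259]
tool_rot: [2.497, 1.541, -0.318]
contact_force: [0.5, -0.3, -1.0]
opening: 0.0342
```

```bash
python3 plan.py 0.4909 0.223 0.0258 k 1
```

```text
t 31.9 pos [0.4915 0.2228 0.0259] jaw -1.244 down [ 0.028 -0.009 -1.   ] open 0.0342 F [ 0.5 -0.3 -1. ] q6 1.55 q [ 0.29  0.6   1.74 -0.02  0.78  1.55]
world shift [-0.0006  0.0002 -0.0001] turn deg 0.0
[np.float64(0.0001), np.float64(-0.0004), np.float64(0.0005), np.float64(0.0)]
```

Call:
play_rows([
  [[0,0,0,0,0.2],[0,0,0,0,0.2],[0,0,0,0,0.2],[0,0,0,0,0.2],[0,0,0,0,0.2],[-0.005,0,0,0,0.2],[-0.02,0,0,0,0.2],[-0.03,0,0,0,0.2],[-0.025,0,0,0,0.2],[-0.01,0,0,0,0.2]],
])

```text
time: 32.9
tool_pos: [0.4877, 0.2232, 0.1181]
tool_rot: [2.403, 1.544, -0.412]
contact_force: [0.7, 0.4, 0.4]
opening: 0.0551
```

```bash
python3 plan.py 0.5873 -0.262 0.13 0.431 20;python3 - <<'E'
from cell import robot
from h import *
im=robot.read_camera("wrist").copy();cal=robot.get_calibration("wrist")
cv2.polylines(im,[proj(cal,circ(.4909,.223,.048,.017)).round().astype(int)],False,(255,0,0),1)
cv2.imwrite("pics/w5.png",im[...,::-1])
E
```

```text
t 32.9 pos [0.4877 0.2232 0.1181] jaw -1.244 down [ 0.024 -0.011 -1.   ] open 0.0551 F [0.7 0.4 0.4] q6 1.55 q [ 0.3   0.46  1.66 -0.02  1.    1.55]
world shift [ 0.0996 -0.4852  0.0119] turn deg 84.0
[np.float64(-0.0002), np.float64(0.0246), np.float64(0.0031), np.float64(4.2)]
[np.float64(-0.0002), np.float64(0.0247), np.float64(0.0012), np.float64(4.2)]
[np.float64(-0.0002), np.float64(0.0248), np.float64(-0.0006), np.float64(4.2)]
[np.float64(-0.0002), np.float64(0.0247), np.float64(-0.0024), np.float64(4.2)]
[np.float64(-0.0002), np.float64(0.0244), np.float64(-0.0042), np.float64(4.2)]
[np.float64(-0.0002), np.float64(0.024), np.float64(-0.006), np.float64(4.2)]
[np.float64(-0.0002), np.float64(0.0235), np.float64(-0.0077), np.float64(4.2)]
[np.float64(-0.0002), np.float64(0.0229), np.float64(-0.0094), np.float64(4.2)]
[np.float64(-0.0002), np.float64(0.0222), np.float64(-0.0111), np.float64(4.2)]
[np.float64(-0.0002), np.float64(0.0213), np.float64(-0.0127), np.float64(4.2)]
[np.float64(-0.0002), np.float64(0.0203), np.float64(-0.0142), np.float64(4.2)]
[np.float64(-0.0002), np.float64(0.0192), np.float64(-0.0156), np.float64(4.2)]
[np.float64(-0.0002), np.float64(0.018), np.float64(-0.017), np.float64(4.2)]
[np.float64(-0.0002), np.float64(0.0167), np.float64(-0.0183), np.float64(4.2)]
[np.float64(-0.0002), np.float64(0.0153), np.float64(-0.0194), np.float64(4.2)]
[np.float64(-0.0002), np.float64(0.0139), np.float64(-0.0205), np.float64(4.2)]
[np.float64(-0.0002), np.float64(0.0123), np.float64(-0.0215), np.float64(4.2)]
[np.float64(-0.0002), np.float64(0.0107), np.float64(-0.0223), np.float64(4.2)]
[np.float64(-0.0002), np.float64(0.0091), np.float64(-0.0231), np.float64(4.2)]
[np.float64(-0.0002), np.float64(0.0074), np.float64(-0.0237), np.float64(4.2)]
```

View pics/w5.png

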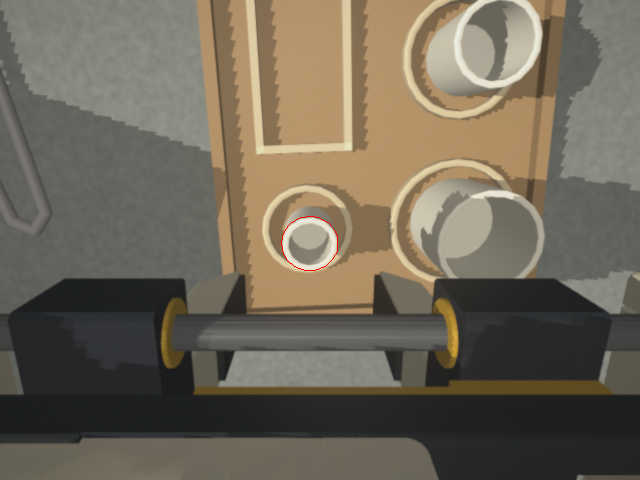

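Call:
play_rows([
  [[0,0.012,0.001,2,0.2],[0,0.025,0.001,4.3,0.2],[0,0.025,-0.001,4.3,0.2],[0,0.025,-0.002,4.3,0.2],[0,0.025,-0.004,4.3,0.2],[0,0.024,-0.006,4.3,0.2],[0,0.024,-0.008,4.3,0.2],[0,0.023,-0.009,4.3,0.2],[0,0.022,-0.011,4.3,0.2],[0,0.021,-0.013,4.3,0.2]],
])

```text
time: 33.95
tool_pos: [0.5344, -0.0209, 0.1101]
tool_rot: [2.51, 1.558, -1.055]
contact_force: [-0.5, -0.5, 0.2]
opening: 0.0551
```

```bash
python3 plan.py 0.5873 -0.262 0.12 0.431 10
```

```text
t 33.95 pos [ 0.5344 -0.0209  0.1101] jaw -1.995 down [ 0.006 -0.011 -1.   ] open 0.0551 F [-0.5 -0.5  0.2] q6 1.82 q [-0.18  0.48  1.66 -0.01  0.99  1.82]
world shift [ 0.0529 -0.2411  0.0099] turn deg 41.0
[np.float64(-0.0007), np.float64(0.0198), np.float64(-0.0147), np.float64(4.1)]
[np.float64(-0.0007), np.float64(0.0187), np.float64(-0.0161), np.float64(4.1)]
[np.float64(-0.0007), np.float64(0.0175), np.float64(-0.0174), np.float64(4.1)]
[np.float64(-0.0007), np.float64(0.0162), np.float64(-0.0186), np.float64(4.1)]
[np.float64(-0.0007), np.float64(0.0148), np.float64(-0.0197), np.float64(4.1)]
[np.float64(-0.0007), np.float64(0.0134), np.float64(-0.0208), np.float64(4.1)]
[np.float64(-0.0007), np.float64(0.0119), np.float64(-0.0217), np.float64(4.1)]
[np.float64(-0.0007), np.float64(0.0103), np.float64(-0.0225), np.float64(4.1)]
[np.float64(-0.0007), np.float64(0.0087), np.float64(-0.0231), np.float64(4.1)]
[np.float64(-0.0007), np.float64(0.007), np.float64(-0.0237), np.float64(4.1)]
```

Call:
play_rows([
  [[-0.001,0.02,-0.015,4.1,0.2],[-0.001,0.019,-0.016,4.1,0.2],[-0.001,0.0175,-0.0175,4.1,0.2],[-0.001,0.016,-0.0185,4.1,0.2],[-0.001,0.015,-0.02,4.1,0.2],[-0.001,0.0135,-0.021,4.1,0.2],[-0.001,0.012,-0.0215,4.1,0.2],[-0.001,0.01,-0.019,4.1,0.2],[-0.001,0.005,-0.014,3,0.2],[0,0.003,-0.008,2,0.2]],
])

```text
time: 34.95
tool_pos: [0.5653, -0.2535, 0.1037]
tool_rot: [1.292, 1.552, -2.986]
contact_force: [-0.5, -0.1, -0.9]
opening: 0.0551
```

```bash
python3 plan.py 0.5873 -0.262 0.011 0.431 2;python3 - <<'E'
from cell import robot
from h import *
im=robot.read_camera("wrist").copy();cal=robot.get_calibration("wrist")
cv2.polylines(im,[proj(cal,rect(.5873,-.262,.028,.08,.034,2.002)).round().astype(int)],False,(255,0,0),1)
cv2.imwrite("pics/w6.png",im[...,::-1])
E
```

```text
t 34.95 pos [ 0.5653 -0.2535  0.1037] jaw -2.707 down [-0.019 -0.003 -1.   ] open 0.0551 F [-0.5 -0.1 -0.9] q6 2.17 q [-0.54  0.63  1.39 -0.01  1.13  2.17]
world shift [ 0.022  -0.0085 -0.0927] turn deg 0.2
[np.float64(0.0461), np.float64(-0.0091), np.float64(-0.0088), np.float64(0.1)]
[np.float64(0.0461), np.float64(-0.0091), np.float64(-0.0087), np.float64(0.1)]
```

View pics/w6.png

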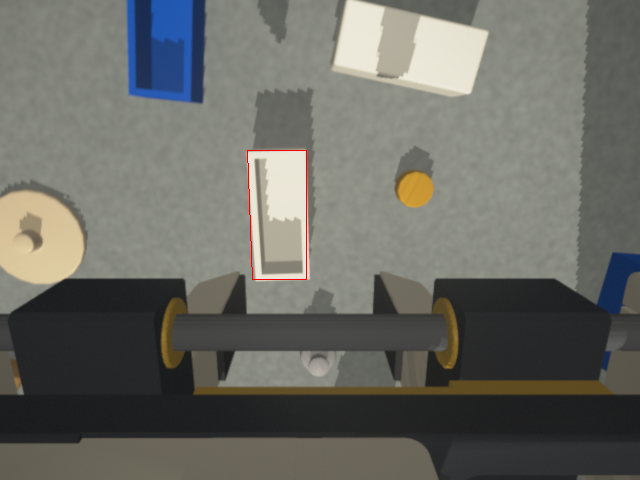

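Call:
play_rows([
  [[0,-0.005,-0.005,0,0.2],[0,-0.005,-0.006,0,0.2],[0,-0.004,-0.004,0,0.2],[0,-0.001,-0.001,0,0.2],[0.01,0,0,0,0.2],[0.015,0,0,0,0.2],[0.01,0,0,0,0.2],[0,0,0,0,0.2],[0,0,0,0,0.2],[0,0,0,0,0.2]],
])

```text
time: 36.0
tool_pos: [0.5855, -0.2595, 0.0635]
tool_rot: [1.16, 1.548, -3.114]
contact_force: [0.1, 0.4, -0.4]
opening: 0.0547
```

```bash
python3 plan.py 0.5873 -0.262 0.011 0.431 1
```

```text
t 36.0 pos [ 0.5855 -0.2595  0.0635] jaw -2.703 down [-0.023 -0.001 -1.   ] open 0.0547 F [ 0.1  0.4 -0.4] q6 2.18 q [-0.53  0.72  1.36 -0.01  1.09  2.18]
world shift [ 0.0018 -0.0025 -0.0525] turn deg 0.4
[np.float64(0.0524), np.float64(-0.0016), np.float64(-0.0035), np.float64(0.41)]
```

Call:
play_rows([
  [[0.005,-0.001,-0.002,0,0.2],[0.01,0,-0.001,0,0.2],[0.012,0,0,0,0.2],[0.01,0,0,0,0.2],[0.007,0,0,0,0.2],[0.002,0,0,0,0.2],[0,0,0,0,0.2],[0,0,0,0,0.2],[0,0,0,0,0.2],[0,0,0,0,0.2]],
])

```text
time: 37.0
tool_pos: [0.5873, -0.2625, 0.0142]
tool_rot: [1.204, 1.549, -3.07]
contact_force: [-0.5, 0.3, 0.3]
opening: 0.0552
```

```bash
python3 plan.py 0.5873 -0.262 0.011 0.431 1
```

```text
t 37.0 pos [ 0.5873 -0.2625  0.0142] jaw -2.704 down [-0.021 -0.002 -1.   ] open 0.0552 F [-0.5  0.3  0.3] q6 2.18 q [-0.53  0.78  1.38 -0.01  1.    2.18]
world shift [ 0.      0.0005 -0.0032] turn deg 0.4
[np.float64(0.0032), np.float64(-0.0003), np.float64(0.0005), np.float64(0.39)]
```

Lower 3 mm and close.

Call:
play_rows([
  [[0.0015,0,0,0,0.2],[0.0015,0,0,0,0.2],[0,0,0,0,0.2],[0,0,0,0,-1],[0,0,0,0,-1],[0,0,0,0,-1],[0,0,0,0,-1],[0,0,0,0,-1],[0,0,0,0,-1],[0,0,0,0,-1]],
], grip_force=25)

```text
time: 38.0
tool_pos: [0.5877, -0.2627, 0.0119]
tool_rot: [1.251, 1.551, -3.024]
contact_force: [0.3, -0.1, -0.0]
opening: 0.034
```

Call:
play_rows([
  [[0,0,0,0,-1],[0,0,0,0,-1],[-0.01,0,0,0,-1],[-0.02,0,0,0,-1],[-0.025,0,0,0,-1],[-0.025,0,0,0,-1],[-0.015,0,0,0,-1],[-0.005,0,0,0,-1],[0,0,0,0,-1],[0,0,0,0,-1]],
])

```text
time: 39.0
tool_pos: [0.589, -0.262, 0.1175]
tool_rot: [1.193, 1.549, -3.081]
contact_force: [-0.2, -0.3, -1.1]
opening: 0.0339
```

```bash
python3 plan.py 0.5902 0.2601 0.12 -1.213 20;python3 - <<'E'
from cell import robot
import cv2
cv2.imwrite("pics/w7.png",robot.read_camera("wrist")[...,::-1])
E
```

```text
t 39.0 pos [ 0.589  -0.262   0.1175] jaw -2.704 down [-0.022 -0.001 -1.   ] open 0.0339 F [-0.2 -0.3 -1.1] q6 2.18 q [-0.53  0.66  1.29 -0.01  1.2   2.18]
world shift [0.0012 0.5221 0.0025] turn deg -85.4
[np.float64(-0.0002), np.float64(-0.0111), np.float64(0.0236), np.float64(-4.27)]
[np.float64(-0.0002), np.float64(-0.0129), np.float64(0.0227), np.float64(-4.27)]
[np.float64(-0.0002), np.float64(-0.0145), np.float64(0.0217), np.float64(-4.27)]
[np.float64(-0.0002), np.float64(-0.0161), np.float64(0.0206), np.float64(-4.27)]
[np.float64(-0.0002), np.float64(-0.0176), np.float64(0.0193), np.float64(-4.27)]
[np.float64(-0.0002), np.float64(-0.019), np.float64(0.0179), np.float64(-4.27)]
[np.float64(-0.0002), np.float64(-0.0202), np.float64(0.0165), np.float64(-4.27)]
[np.float64(-0.0002), np.float64(-0.0214), np.float64(0.0149), np.float64(-4.27)]
[np.float64(-0.0002), np.float64(-0.0225), np.float64(0.0133), np.float64(-4.27)]
[np.float64(-0.0002), np.float64(-0.0234), np.float64(0.0116), np.float64(-4.27)]
[np.float64(-0.0002), np.float64(-0.0242), np.float64(0.0098), np.float64(-4.27)]
[np.float64(-0.0002), np.float64(-0.0249), np.float64(0.008), np.float64(-4.27)]
[np.float64(-0.0002), np.float64(-0.0254), np.float64(0.0061), np.float64(-4.27)]
[np.float64(-0.0002), np.float64(-0.0258), np.float64(0.0042), np.float64(-4.27)]
[np.float64(-0.0002), np.float64(-0.026), np.float64(0.0023), np.float64(-4.27)]
[np.float64(-0.0002), np.float64(-0.0261), np.float64(0.0003), np.float64(-4.27)]
[np.float64(-0.0002), np.float64(-0.0261), np.float64(-0.0016), np.float64(-4.27)]
[np.float64(-0.0002), np.float64(-0.0259), np.float64(-0.0035), np.float64(-4.27)]
[np.float64(-0.0002), np.float64(-0.0255), np.float64(-0.0055), np.float64(-4.27)]
[np.float64(-0.0002), np.float64(-0.025), np.float64(-0.0074), np.float64(-4.27)]
```

View pics/w7.png

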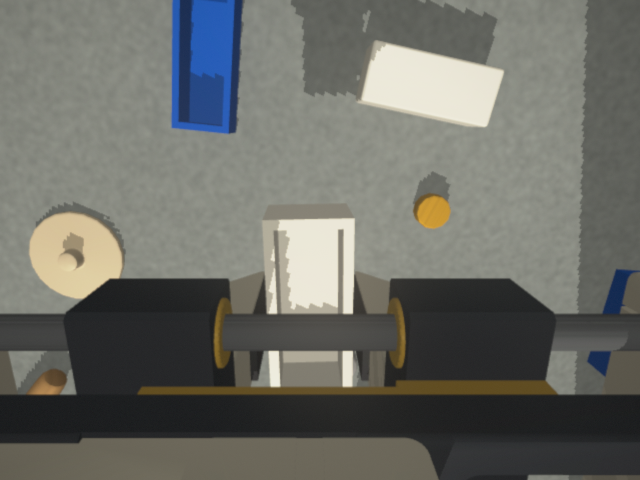

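Call:
play_rows([
  [[0,-0.006,0.012,-2,-1],[0,-0.013,0.023,-4.3,-1],[0,-0.0145,0.022,-4.3,-1],[0,-0.016,0.021,-4.3,-1],[0,-0.0175,0.019,-4.3,-1],[0,-0.019,0.018,-4.3,-1],[0,-0.02,0.0165,-4.3,-1],[0,-0.0215,0.015,-4.3,-1],[0,-0.0225,0.0135,-4.3,-1],[0,-0.0235,0.0115,-4.3,-1]],
])

```text
time: 40.05
tool_pos: [0.587, 0.0027, 0.1077]
tool_rot: [0.225, 1.531, 2.984]
contact_force: [-0.7, 0.4, -1.3]
opening: 0.0339
```

```bash
python3 plan.py 0.5902 0.2601 0.12 -1.213 12
```

```text
t 40.05 pos [0.587  0.0027 0.1077] jaw -1.953 down [-0.039  0.006 -0.999] open 0.0339 F [-0.7  0.4 -1.3] q6 1.83 q [-0.13  0.59  1.47  0.    1.12  1.83]
world shift [0.0032 0.2574 0.0123] turn deg -42.4
[np.float64(-0.0009), np.float64(-0.02), np.float64(0.0078), np.float64(-3.53)]
[np.float64(-0.0009), np.float64(-0.0204), np.float64(0.0065), np.float64(-3.53)]
[np.float64(-0.0009), np.float64(-0.0208), np.float64(0.0053), np.float64(-3.53)]
[np.float64(-0.0009), np.float64(-0.0211), np.float64(0.004), np.float64(-3.53)]
[np.float64(-0.0009), np.float64(-0.0213), np.float64(0.0027), np.float64(-3.53)]
[np.float64(-0.0009), np.float64(-0.0214), np.float64(0.0014), np.float64(-3.53)]
[np.float64(-0.0009), np.float64(-0.0215), np.float64(0.0), np.float64(-3.53)]
[np.float64(-0.0009), np.float64(-0.0214), np.float64(-0.0013), np.float64(-3.53)]
[np.float64(-0.0009), np.float64(-0.0213), np.float64(-0.0026), np.float64(-3.53)]
[np.float64(-0.0009), np.float64(-0.0211), np.float64(-0.0039), np.float64(-3.53)]
[np.float64(-0.0009), np.float64(-0.0208), np.float64(-0.0052), np.float64(-3.53)]
[np.float64(-0.0009), np.float64(-0.0205), np.float64(-0.0065), np.float64(-3.53)]
```

Call:
play_rows([
  [[-0.002,-0.022,0.0085,-4,-1],[-0.002,-0.023,0.0075,-4,-1],[-0.002,-0.023,0.006,-4,-1],[-0.001,-0.024,0.0045,-4,-1],[-0.001,-0.024,0.003,-4,-1],[-0.001,-0.024,0.001,-4,-1],[-0.001,-0.024,0,-4,-1],[0,-0.024,-0.0015,-4,-1],[0,-0.02,-0.003,-4,-1],[0,-0.014,-0.003,-3,-1]],
])

```text
time: 41.05
tool_pos: [0.566, 0.2489, 0.111]
tool_rot: [-0.463, 1.511, 3.03]
contact_force: [-0.4, -0.3, -1.4]
opening: 0.0342
```

```bash
python3 plan.py 0.5902 0.2601 0.12 -1.213 4
```

```text
t 41.05 pos [0.566  0.2489 0.111 ] jaw -1.22 down [-0.059  0.007 -0.998] open 0.0342 F [-0.4 -0.3 -1.4] q6 1.49 q [0.28 0.64 1.35 0.02 1.2  1.49]
world shift [0.0242 0.0112 0.009 ] turn deg -0.4
[np.float64(-0.0026), np.float64(-0.0006), np.float64(-0.0065), np.float64(-0.1)]
[np.float64(-0.0026), np.float64(-0.0006), np.float64(-0.0065), np.float64(-0.1)]
[np.float64(-0.0026), np.float64(-0.0006), np.float64(-0.0065), np.float64(-0.1)]
[np.float64(-0.0026), np.float64(-0.0006), np.float64(-0.0065), np.float64(-0.1)]
```

Call:
play_rows([
  [[0,0,-0.004,0,-1],[0,-0.001,-0.007,0,-1],[0,-0.001,-0.006,0,-1],[0,0,-0.004,0,-1],[0,0,-0.001,0,-1],[0.01,0,0,0,-1],[0.015,0,0,0,-1],[0.01,0,0,0,-1],[0,0,0,0,-1],[0,0,0,0,-1]],
])

```text
time: 42.05
tool_pos: [0.5831, 0.2582, 0.0694]
tool_rot: [-0.423, 1.506, 3.069]
contact_force: [0.0, 0.8, -0.9]
opening: 0.034
```

```bash
python3 plan.py 0.5902 0.2601 0.02 -1.213 1
```

```text
t 42.05 pos [0.5831 0.2582 0.0694] jaw -1.221 down [-0.064  0.005 -0.998] open 0.034 F [ 0.   0.8 -0.9] q6 1.5 q [0.29 0.72 1.32 0.02 1.16 1.5 ]
world shift [ 0.0071  0.0019 -0.0494] turn deg -0.5
[np.float64(0.0488), np.float64(0.002), np.float64(-0.0102), np.float64(-0.49)]
```

Call:
play_rows([
  [[0,0.001,-0.003,0,-1],[0,0,-0.003,0,-1],[0.007,0,-0.002,0,-1],[0.012,0,0,0,-1],[0.01,0,0,0,-1],[0.006,0,0,0,-1],[0,0,0,0,-1],[0,0,0,0,-1],[0,0,0,0,-1],[0,0,0,0,-1]],
])

```text
time: 43.05
tool_pos: [0.5897, 0.2605, 0.0316]
tool_rot: [-0.431, 1.507, 3.061]
contact_force: [-0.1, 0.7, -0.4]
opening: 0.0337
```

```bash
python3 plan.py 0.5902 0.2601 0.02 -1.213 1;python3 - <<'E'
from cell import robot
import cv2
cv2.imwrite("pics/w8.png",robot.read_camera("wrist")[...,::-1])
cv2.imwrite("pics/s8.png",robot.read_camera("scene")[150:400,220:620,::-1].repeat(2,0).repeat(2,1)[:500,:800])
E
```

```text
t 43.05 pos [0.5897 0.2605 0.0316] jaw -1.221 down [-0.063  0.005 -0.998] open 0.0337 F [-0.1  0.7 -0.4] q6 1.49 q [0.29 0.78 1.33 0.03 1.09 1.49]
world shift [ 0.0005 -0.0004 -0.0116] turn deg -0.5
[np.float64(0.0116), np.float64(0.0009), np.float64(-0.001), np.float64(-0.49)]
```

View pics/w8.png

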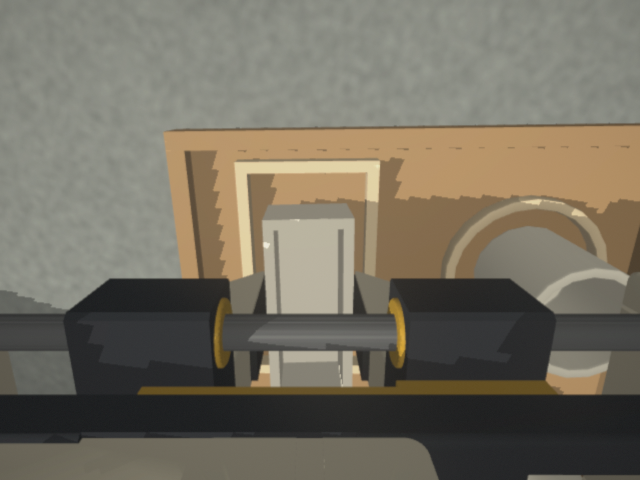

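View pics/s8.png

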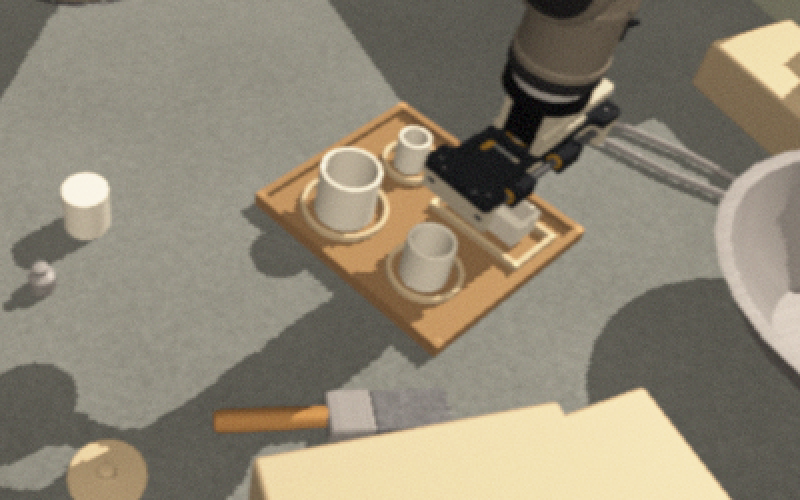

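Good alignment. Lower to about z=0.023.

Call:
play_rows([
  [[0.002,0,0,0,-1],[0.003,0,0,0,-1],[0.002,0,0,0,-1],[0.001,0,0,0,-1],[0,0,0,0,-1],[0,0,0,0,-1],[0,0,0,0,-1],[0,0,0,0,-1],[0,0,0,0,-1],[0,0,0,0,-1]],
])

```text
time: 44.15
tool_pos: [0.5895, 0.2607, 0.0237]
tool_rot: [-0.439, 1.509, 3.052]
contact_force: [-0.1, 0.8, -0.5]
opening: 0.0338
```

```bash
python3 plan.py 0.5902 0.2601 0.02 -1.213 1
```

```text
t 44.15 pos [0.5895 0.2607 0.0237] jaw -1.221 down [-0.062  0.006 -0.998] open 0.0338 F [-0.1  0.8 -0.5] q6 1.49 q [0.29 0.79 1.34 0.03 1.08 1.49]
world shift [ 0.0007 -0.0006 -0.0037] turn deg -0.5
[np.float64(0.0036), np.float64(0.0009), np.float64(-0.0006), np.float64(-0.48)]
```

Call:
play_rows([
  [[0.001,0,0,0,-1],[0.001,0,0,0,-1],[0,0,0,0,-1],[0,0,0,0,-1],[0,0,0,0,-1],[0,0,0,0,-1],[0,0,0,0,-1],[0,0,0,0,-1],[0,0,0,0,-1],[0,0,0,0,-1]],
])

```text
time: 45.15
tool_pos: [0.5896, 0.2608, 0.0222]
tool_rot: [-0.442, 1.509, 3.05]
contact_force: [-0.1, -1.2, -0.1]
opening: 0.0338
```

```bash
python3 plan.py 0.5902 0.2601 0.02 -1.213 1
```

```text
t 45.15 pos [0.5896 0.2608 0.0222] jaw -1.221 down [-0.061  0.006 -0.998] open 0.0338 F [-0.1 -1.2 -0.1] q6 1.49 q [0.29 0.79 1.34 0.03 1.07 1.49]
world shift [ 0.0006 -0.0007 -0.0022] turn deg -0.5
[np.float64(0.0021), np.float64(0.0009), np.float64(-0.0005), np.float64(-0.48)]
```

Call:
play_rows([
  [[0.001,0,0,0,-1],[0,0,0,0,-1],[0,0,0,0,0.1],[0,0,0,0,0.1],[0,0,0,0,0.1],[0,0,0,0,0.1],[0,0,0,0,0.1],[-0.005,0,0,0,0.1],[-0.02,0,0,0,0.1],[-0.03,0,0,0,0.1]],
])

```text
time: 46.15
tool_pos: [0.5903, 0.2596, 0.0732]
tool_rot: [-0.394, 1.501, 3.097]
contact_force: [0.7, -0.1, 0.3]
opening: 0.0507
```

Call:
play_rows([
  [[-0.03,0,0.005,0,0.1],[-0.03,0,0.005,0,0.1],[-0.02,0,0.03,0,0.1],[0,0,0.03,0,0.1],[0,0,0.03,0,0.1],[0,0,0.03,0,0.1],[0,0,0.02,0,0.1],[0,0,0.01,0,0.1],[0,0,0,0,0.1],[0,0,0,0,0.1]],
])

```text
time: 47.15
tool_pos: [0.4439, 0.2032, 0.175]
tool_rot: [-0.488, 1.516, 3.003]
contact_force: [0.2, 0.8, 0.5]
opening: 0.0504
```

```bash
python3 plan.py;python3 - <<'E'
from cell import robot
import cv2
cv2.imwrite("pics/w9.png",robot.read_camera("wrist")[...,::-1])
cv2.imwrite("pics/t9.png",robot.read_camera("top")[...,::-1])
cv2.imwrite("pics/s9.png",robot.read_camera("scene")[150:400,220:620,::-1].repeat(2,0).repeat(2,1)[:500,:800])
E
```

```text
t 47.15 pos [0.4439 0.2032 0.175 ] jaw -1.222 down [-0.054  0.008 -0.999] open 0.0504 F [0.2 0.8 0.5] q6 1.47 q [0.26 0.35 1.66 0.02 1.18 1.47]
```

View pics/w9.png

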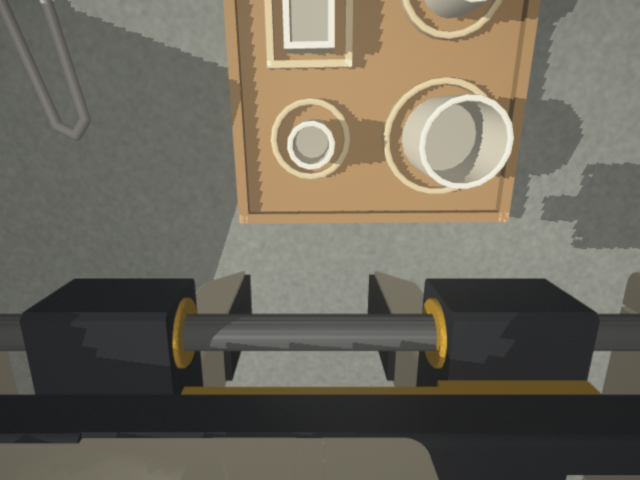

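View pics/s9.png

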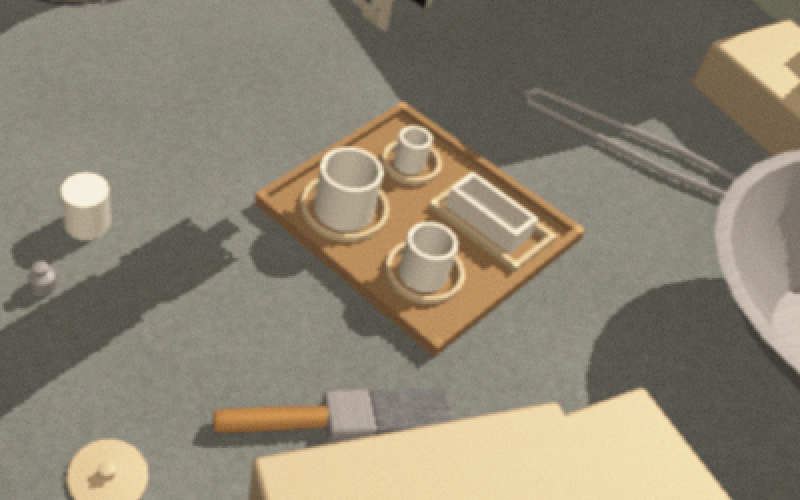

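View pics/t9.png

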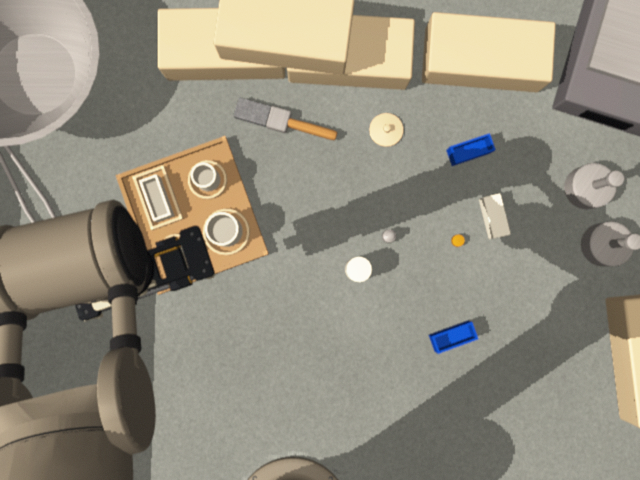

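Run:
```python
from cell import robot
from h import *
im=robot.read_camera("scene");cal=robot.get_calibration("scene")
big=cv2.resize(im[190:340,330:530],None,fx=4,fy=4,interpolation=cv2.INTER_CUBIC)
d=lambda W,c:cv2.polylines(big,[np.round((proj(cal,W)-[330,190]+.5)*4-.5).astype(int)],False,c,1)
for x,y,z,r in [(.5259,.1293,.068,.03),(.6252,.1665,.058,.023),(.4909,.223,.048,.017)]:
    d(circ(x,y,z,r),(255,0,0));d(circ(x,y,.008,r),(0,255,255))
d(rect(.5902,.2601,.036,.08,.034,.358),(255,0,0))
cv2.imwrite("pics/s10.png",big[...,::-1])
s=robot.observe();print(s["time"],abs(s["qvel"]).max())
```

```text
47.35 0.0030909944281273753
```

View pics/s10.png

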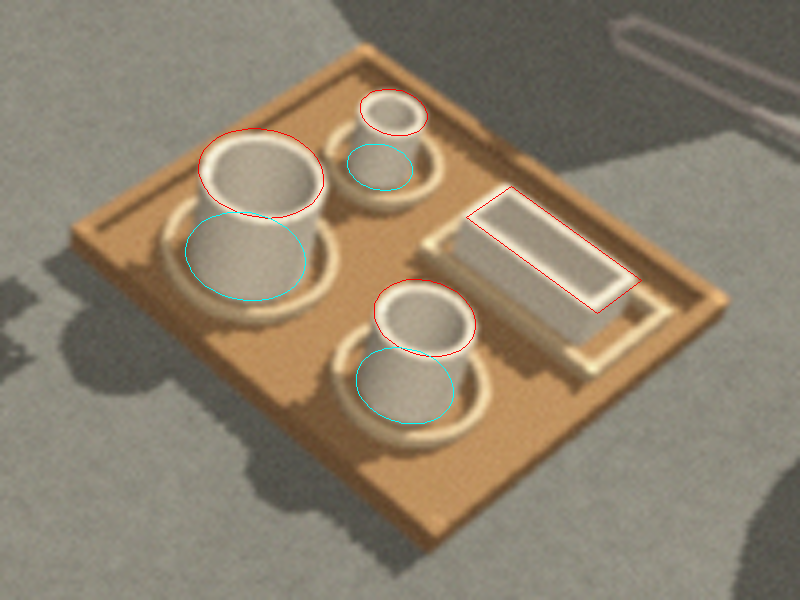

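The overlay from the scene camera shows all four pieces within about 2 mm of where they should be. They stand flat and upright, and the gripper is clear of them.

```bash
python3 -c "
from cell import robot
print(robot.hand_in())"
```

```text
the job is handed in; nothing more can be done
None
```

I placed the large, medium and small crucibles in their matching rings and the boat flat, open side up, in the oblong frame. I handed the job in at about 47 s, well inside the 118 s limit.

- **Placement:** Model outlines drawn over the last scene picture put each crucible, and the boat, within about 2 mm of its holder's centre. All four look upright or flat on the tray floor. The gripper was well away from them and the arm was at rest.
- **Gentle set-down:** I lowered each piece in steps of 3 mm or less before releasing it. The wrist force stayed near zero throughout.
- **Prop and block:** In the last top picture both look to be where they started. I did not measure them again.
- **Unwanted effect:** The tool tilted slightly over the run, by up to about 0.06 rad when I set down the boat, and the row moves could not correct it. The boat was released with one end about 2 mm up. It settled flat in the last picture.

No check failed, and the two cameras I compared agreed with each other.

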